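# Exercise the bench spring balance, then hang the sample pail on it

### The job

Ready the bench spring balance and weigh the sample pail: with the pail still standing on the bench, pull the balance's hook arm down until its pointer is level with the sliding index, hold it there for about two seconds without pulling it noticeably past the index, then ease it all the way back up to its stop rather than letting it snap. Then lift the pail and hang it by its bail on the hook arm, lowered on gently, so that it hangs free and still. Leave the index where it is set and do not disturb the jar, dish and dropper bottle.

Things in the scene. Friction and masses are not known exactly. Their poses are not given: they have to be found in the camera images.
- gauge: Bench spring balance, fixed. Origin on the bench under the barrel's axis; z up; hook arm points to -x; pointer, index on the +y side. Grey base plate 14 mm high, x -175 to +70, y -65 to +65 mm. Upright aluminium barrel 45 mm across, 232 to 340 mm high, on the axis; steel post 22 mm thick 45 mm behind, 347 mm high. Below the barrel hangs the slide with the hook arm, before a white scale plate.
- slide (a joint): How far the slide with its hook arm is drawn down, in m: 0 at home against its upper stop, largest 0.085. A spring (about 180 N/m, 0.7 N at the stop) pulls it back up.
- index (a joint): Setting of the sliding index on its thin upright rail beside the scale, in m below the pointer's home height: the pointer is level with the index when joint slide equals joint index. Stiff; it stays where it is set.
- hook_seat (a point): Point on the hook arm's top face, 125 mm from the barrel's axis, 217 mm above the bench at home; moves with the arm; axes as the gauge. The arm is a level steel bar 12 mm wide (y), 14 mm high, from x = -15 to -164 mm of the gauge; its last 10 mm turn up 22 mm above the top face. Here it can be gripped across its width and the pail hung.
- pointer (a point): End of the slide's thin steel pointer, on the +y side of the slide, 46 mm from the axis, level with the hook arm's centre line.
- index_tip (a point): Tip of the small black index block (18 mm, with a steel thumb screw) that faces the pointer, on the rail at the gauge's +y side.
- pail: Steel pail, 66 mm high, 84 mm across the rim, about 0.3 kg. Origin: centre of its underside, z up. Rigid bail of 8 mm round bar in its y-z plane: legs at y = +-41.5 mm, level top bar along y, centre 150 mm above the bottom (80 mm clear between rim and bar). On the bar's middle a grey grip block 18 (x) x 34 (y) mm, from 151 to 183 mm above the bottom.
- bail (a point): Middle of the underside of the bail's top bar (146 mm above the pail's bottom), which rests on the hook arm when the pail hangs.
- jar: Glass specimen jar with black lid, 76 mm across, 110 mm high; origin at the centre of its underside. Not to be disturbed.
- dish: Closed petri dish, 92 mm across, 17 mm high; origin at the centre of its underside. Not to be disturbed.
- dropper: White dropper bottle, 28 mm across, 75 mm high; origin at the centre of its underside. Not to be disturbed.
There are look-alikes about, which are no part of the job. Of the things that look like the pail, take the one that is farthest to the robot's right at the start.

How it is judged:
On the way, in this order (a step that is already met when the one before it is completed fails the run):
1. with the pail standing on the bench, the pointer is kept level with the index (within 4 mm) for a second (z of pointer in the frame of index_tip between -0.004 and 0.004 m and height (world z) of pail below 0.01 m and angle between pail's own z axis and vertical below 0.1 rad), for 1 s.
2. the hook arm is back at its upper stop (within 4 mm) with the pail still on the bench (value of joint slide below 0.004 m and height (world z) of pail below 0.01 m), for 0.2 s.
At the end, for the whole second after the job is handed in: The pail hangs by its bail's top bar on the hook arm, between the upturned tip and the slide, the bar's middle within 18 mm of the arm's centre line, tilted under 0.25 rad, 30 mm or more above the bench, the slide drawn down over 4 mm by its weight, and still (under 0.04 m/s) (contact force between pail and gauge above 1 N and x of bail in the frame of hook_seat between -0.031 and 0.09 m and y of bail in the frame of hook_seat between -0.018 and 0.018 m and z of bail in the frame of hook_seat between -0.006 and 0.008 m and angle between pail's own z axis and vertical below 0.25 rad and height (world z) of pail above 0.03 m and value of joint slide above 0.004 m and linear speed of pail below 0.04 m/s); the robot touches nothing.
It fails at once if the pointer is drawn more than 10 mm past the index (z of pointer in the frame of index_tip below -0.01 m).
It fails at once if the empty hook arm snaps back (faster than 0.4 m/s) (velocity of joint slide below -0.4 m/s and distance between bail and hook_seat above 0.1 m).
It fails at once if the index is shifted by more than 6 mm (distance of index_tip from where it was at the start of the episode above 0.006 m).
It fails at once if the jar, dish or dropper bottle is moved by more than 25 mm or tipped over (distance of any of jar, dish, dropper from where it was at the start of the episode above 0.025 m or angle between any of jar, dropper's own z axis and vertical above 0.5 rad).
It also fails if it takes over 64 s, if anything falls off the work surface, if the arm or the gripper's body presses on something with over 40 N, if the wrist force passes 120 N, or if a joint passes its speed limit or range.

### The arm

A 6-joint arm with a two-finger parallel gripper is mounted at the origin on the work surface. World frame = base frame: x ahead of the robot, y to its left, z up, the work surface at z = 0. Lengths are in m, angles in rad, forces in N, time in s.
With the tool pointing down it reaches from about 0.35 to 0.725 m from the base axis. Payload 6 kg.
Tool frame: the origin (TCP) lies at the very end of the fingers, on their centre line; the grasp point (between the pads) lies 19 mm behind it; z points along the fingers, x is the direction in which the jaws open and shut, and the axes are right-handed (so a half turn about z gives the same grasp; the last joint's range is limited). The gripper opens to 85 mm and grips with 20 to 120 N. Pads are 22 mm wide; open, the fingers measure 114 mm over their backs; the gripper's body (76 mm by 85 mm) begins 54 mm behind the grasp point. The pads swing forward as they close: fully open they stand 13 mm farther back than shut.
Start: joints at [-0.895, 0.04, 0.085, 0, -1.615, -0.334], TCP at [0.201, -0.565, 0.231] pointing down, gripper open.
Joint ranges: [-2.56, 2.56], [-1.29, 2.01], [-1.08, 1.49], [-3.29, 1.98], [-2.81, -0.18], [-2.99, 2.99]. Speed limits (rad/s): [2.57, 2.57, 3.01, 3.14, 3.14, 3.14].

### API

Orientations are given as a rotation vector (axis times angle).
In Python, from station import * gives the robot as it stands.
- The arm moves only by the shell command python3 -m pendant 'ROWS' [OPENING]. ROWS is JSON, a list of rows, each an object with "linear": the shift along the tool's x, y, z in cm, a list of three; "delta_rot": the turn, a rotation vector about the tool's x, y, z in degrees, a list of three. In form: [{"linear": [tx, ty, tz], "delta_rot": [wx, wy, wz]}, ...]. A call has 1 to 20 rows; each row shifts and turns the commanded pose from where the row before left it, along the tool's axes as they then stand; what a row does not reach is not made up. A row lasts 1/8 s, in which the tool goes at most 62.5 mm and 10.7 degrees, less where a joint would pass 70% of its speed; a pose out of reach is approached as far as the arm can. A call with a gripper value outside its range is refused whole. OPENING is the opening, from -1 (shut) to 1 (fully open), so that 0 is half open, set as the call begins (- or left out, the last holds). The fingers move at their own pace and stop on an object; the grip force is fixed at half the most. Time passes only in rows, so rows that do not move let the fingers close. It gives the time, the measured TCP pose, the force and the opening at its end, in the units of the state.
- observe(): the state, without advancing time (a new reading comes with each control period).
- snapshot(name): name is "side" or "top"; returns a dict with "color" (480x640x3 uint8, blue, green, red), "K" (3x3 intrinsics, pixels), "dist_coeffs" ([k1, k2, p1, p2, k3] as OpenCV has them; the pictures are not rectified), "eye" and "attitude" of the camera in the world. Camera axes: x right, y down, z forward; pixel columns grow to the right and rows downward; lengths in m; the calibration is good to about 2 mm. A picture is of the moment at which its call begins. There is no depth.
- job_done(): hands the job in, once; it reports no verdict.
Trained networks look in a picture, given as the dict that the camera call returned (one of the last four; its "shot" number tells which), for a name from the list of things; names that differ only in an ending like _2 or _b are one class to them, and where a whole thing is asked for, a point or a joint stands for the part that bears it (a point fixed in the world has none). Each returns a list of dicts, best first, with "confidence" (0 to 1); they miss things now and then, are a little off and sometimes report something else, mostly with a low value. They report only what shows in the picture. A call takes as long as a camera call. They do not tell look-alikes from the thing itself.
- cut_out(query, picture): "pixels" (480x640 bool, what is visible of it) and "extent" ([centre column, centre row, width, height] in pixels, round what is visible of it).
- tip_of(query, picture): "position" ([column, row] in pixels: a listed point, or the origin of a listed thing).
The state is a dict: "time_s": time; "q": joint angles; "dq": joint speeds; "tau": joint torques, N m; "position": TCP position; "orientation": TCP orientation; "wrist_force": force on the tool from outside, world axes, zero at the start; "moment": the same for the moment, N m; "width": finger opening in m.
Only numpy, scipy, OpenCV 4.12 (cv2) and the standard library are available. Lean on these libraries where they do the work, as an engineer would, in place of code of your own. Each camera call takes 0.05 s, during which the arm holds its last target.

## Working session

There is one attempt and no reset: what is moved stays moved. The work goes in short steps, Python scripts to look and compute and a shell command to move; the robot and the scene stay as the last step left them, time stands still between calls to the robot, and variables do not carry over. Pictures are saved under pics/ and viewed, and the job is handed in when it is done.

```bash
ls; mkdir -p pics; python3 - <<'E'
from station import *
import cv2
s=observe();print(s)
for n in("side","top"):
    p=snapshot(n);cv2.imwrite(f"pics/{n}0.png",p["color"]);print(n,p["K"],p["dist_coeffs"],p["eye"],p["attitude"])
    for q in["gauge","pail","hook_seat","pointer","index_tip","bail","jar","dish","dropper"]:
        try:
            print(q,[(round(d["confidence"],2),[round(float(v)) for v in d["position"]]) for d in tip_of(q,p)][:5])
        except Exception as e: print(q,e)
E
```

```text
pics
{'time_s': 0.0, 'q': array([-8.95301398e-01,  4.08243095e-02,  8.38018253e-02, -4.85213037e-04,
       -1.61548308e+00, -3.33713725e-01]), 'dq': array([-0.00050101,  0.00070994,  0.00198688, -0.0003371 , -0.00144922,
       -0.00058456]), 'tau': array([ 7.92170340e-04, -3.68219626e+01,  3.47425282e+01,  6.93256259e+00,
       -5.29844896e-03, -3.50082416e-07]), 'position': array([ 0.20108335, -0.56495454,  0.2302626 ]), 'orientation': array([-1.81040796e+00, -2.56564860e+00, -1.47493352e-03]), 'wrist_force': array([0.48236491, 0.80571479, 0.85430204]), 'moment': array([ 0.01413681,  0.02361886, -0.00134111]), 'width': 0.0853137110294187}
side [[525.18972131   0.         327.15225376]
 [  0.         525.18972131 246.98484292]
 [  0.           0.           1.        ]] [-0.02373359  0.          0.          0.          0.        ] [-0.18295097  0.69527496  0.97202072] [-1.001116   2.3805893 -1.0943418]
gauge [(0.57, [311, 256])]
pail [(0.94, [277, 428]), (0.86, [254, 368]), (0.72, [410, 248]), (0.72, [382, 212]), (0.6, [209, 406])]
hook_seat [(0.78, [330, 218]), (0.48, [287, 217])]
[... 182 characters left out ...]
pper [(0.49, [381, 206])]
top [[548.61228469   0.         316.73544293]
 [  0.         548.61228469 237.9210938 ]
 [  0.           0.           1.        ]] [-0.05183981  0.          0.          0.          0.        ] [0.34342112 0.02203104 1.37716679] [-2.15637264  2.16688399 -0.13762874]
gauge [(0.97, [337, 183])]
pail [(0.71, [170, 321]), (0.6, [202, 258]), (0.56, [144, 260])]
hook_seat [(0.92, [320, 216]), (0.15, [190, 252])]
pointer [(0.98, [324, 144])]
index_tip [(0.65, [325, 155])]
bail [(0.94, [120, 258]), (0.82, [156, 317]), (0.81, [188, 251])]
jar [(0.88, [420, 252]), (0.37, [326, 156]), (0.33, [326, 144])]
dish [(0.76, [179, 179])]
dropper [(0.73, [449, 187]), (0.46, [201, 258])]
```

View pics/side0.png

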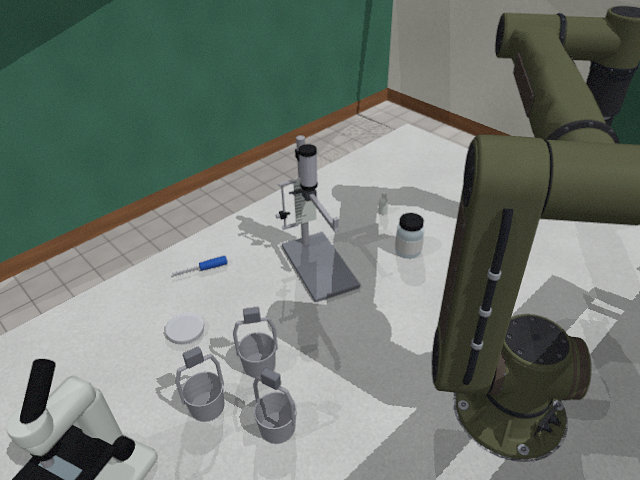

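View pics/top0.png

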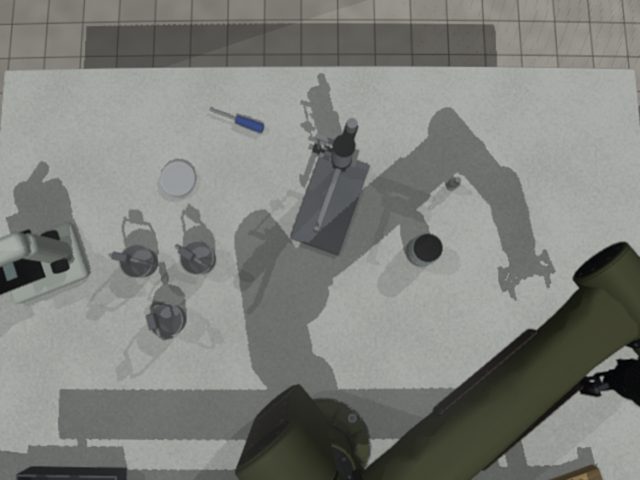

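Pail candidates in the top picture: A (202,258), B (144,260), C (170,321). The look-alikes are B and C, because A has the smallest y, so it is the one farthest to the robot's right. Next I'll measure it and take a close crop.

```bash
cat > h.py <<'E'
import numpy as np, cv2
from scipy.spatial.transform import Rotation as R
from scipy.optimize import least_squares
def ray(p,uv):
    n=cv2.undistortPoints(np.array([[uv]],float),np.array(p["K"]),np.array(p["dist_coeffs"]))[0,0]
    d=R.from_rotvec(p["attitude"]).as_matrix()@np.array([n[0],n[1],1]); return np.array(p["eye"]),d/np.linalg.norm(d)
def onz(p,uv,z):
    o,d=ray(p,uv); return o+d*(z-o[2])/d[2]
def proj(p,X):
    M=R.from_rotvec(p["attitude"]).as_matrix().T; t=-M@np.array(p["eye"])
    return cv2.projectPoints(np.atleast_2d(np.array(X,float)),cv2.Rodrigues(M)[0],t,np.array(p["K"]),np.array(p["dist_coeffs"]))[0][:,0]
def tri(p1,u1,p2,u2):
    A=[];b=[]
    for p,u in((p1,u1),(p2,u2)):
        o,d=ray(p,u);P=np.eye(3)-np.outer(d,d);A.append(P);b.append(P@o)
    x=np.linalg.lstsq(np.vstack(A),np.hstack(b),rcond=None)[0]
    return x,[np.round(proj(p,x)[0]-u,1) for p,u in((p1,u1),(p2,u2))]
def crop(p,x0,y0,x1,y1,k,name,pts=()):
    im=cv2.resize(p["color"][y0:y1,x0:x1],None,fx=k,fy=k,interpolation=cv2.INTER_CUBIC)
    for u in pts: cv2.circle(im,(int((u[0]-x0+.5)*k),int((u[1]-y0+.5)*k)),3,(0,0,255),1)
    cv2.imwrite(name,im)
E
python3 - <<'E'
from station import *
from h import *
s=snapshot("side");t=snapshot("top")
def b(q,p,near):
    L=[d["position"] for d in tip_of(q,p)]
    L=[l for l in L if np.hypot(*(np.array(l)-near))<15]
    return np.array(L[0],float) if L else None
for q,ns,nt in [("pail",(254,368),(202,258)),("bail",(256,324),(188,251)),("hook_seat",(330,218),(320,216)),("pointer",(288,196),(324,144)),("gauge",(311,256),(337,183)),("index_tip",(287,215),(325,155))]:
    a,c=b(q,s,ns),b(q,t,nt); print(q,a,c)
    if a is not None and c is not None: print(tri(s,a,t,c))
    elif q=="pail": pass
for n,u,z in(("pail",(202,258),0),("pailB",(144,260),0),("pailC",(170,321),0),("dish",(179,179),0),("jar",(420,252),0),("dropper",(449,187),0)): print(n,onz(t,u,z).round(3))
for u in((330,153),(369,163),(294,241),(338,257)): print("plate",onz(t,u,.014).round(4))
for u in((317,299),(359,284)): print("plateS",onz(s,u,.014).round(4))
crop(t,270,90,430,270,4,"pics/tg.png");crop(s,255,130,415,310,4,"pics/sg.png")
a=np.hstack([cv2.resize(t["color"][190:290,150:250],None,fx=4,fy=4,interpolation=2),cv2.resize(s["color"][295:395,210:310],None,fx=4,fy=4,interpolation=2)]);cv2.imwrite("pics/pa.png",a)
E
```

```text
pail [257.5 366.5] [201.8 256.7]
(array([ 0.46468997,  0.30472508, -0.01188401]), [array([-0.7, -0.1]), array([0.4, 0.4])])
bail [253.8 323.4] [187.8 255.4]
(array([0.45377608, 0.30430202, 0.14469115]), [array([-0.9, -0.1]), array([0.6, 0.6])])
hook_seat [328.1 215.6] [320.5 215.4]
(array([0.53267907, 0.00707873, 0.22462509]), [array([0.3, 0. ]), array([-0.3, -0.3])])
pointer [287.6 197.1] [323.7 146.8]
(array([ 0.69162252, -0.00145356,  0.19483066]), [array([0.3, 0. ]), array([-0.2, -0.2])])
gauge [309.5 255.3] [336.9 182. ]
(array([ 0.65757372, -0.03864298, -0.00641652]), [array([0.4, 0.1]), array([-0.3, -0.3])])
index_tip None [323.7 157.5]
pail [0.461 0.303 0.   ]
pailB [0.457 0.45  0.   ]
pailC [0.304 0.38  0.   ]
dish [0.665 0.366 0.   ]
jar [ 0.474 -0.248  0.   ]
dropper [ 0.641 -0.327  0.   ]
plate [ 0.7279 -0.0216  0.014 ]
plate [ 0.7014 -0.1208  0.014 ]
plate [0.502  0.0704 0.014 ]
plate [ 0.4613 -0.0393  0.014 ]
plateS [0.5047 0.0771 0.014 ]
plateS [ 0.4672 -0.0375  0.014 ]
```

View pics/tg.png

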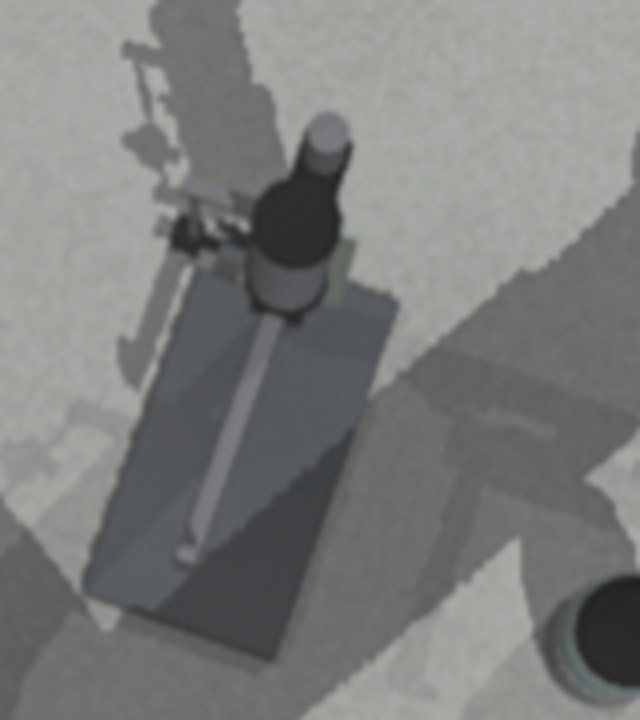

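View pics/sg.png

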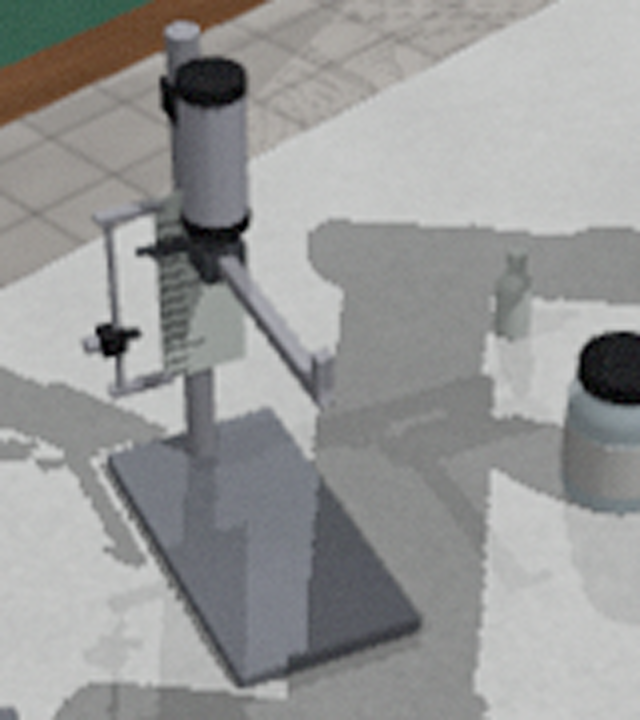

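View pics/pa.png

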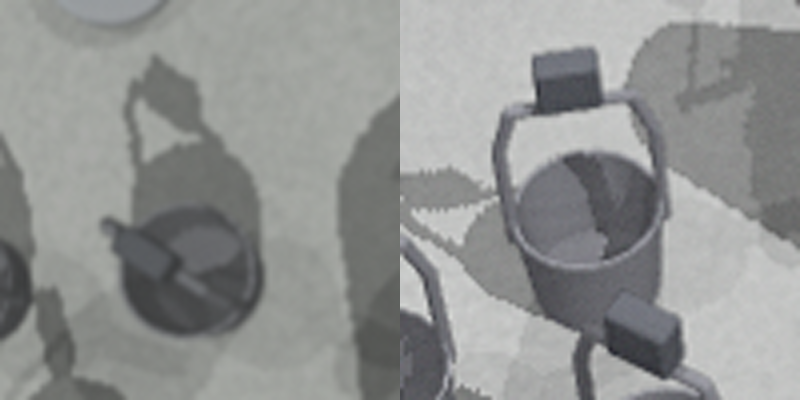

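```bash
cat > fit.py <<'E'
from station import *
from h import *
s=snapshot("side");t=snapshot("top")
def T(P,X):
    x,y,a=P; X=np.atleast_2d(np.array(X,float)); c,n=np.cos(a),np.sin(a)
    return np.c_[x+c*X[:,0]-n*X[:,1],y+n*X[:,0]+c*X[:,1],X[:,2]]
O=[(t,(291,237.5),(-.175,.065,.014)),(t,(337.7,254.7),(-.175,-.065,.014)),(t,(369.5,164.2),(.07,-.065,.014)),
(s,(315,299),(-.175,.065,.014)),(s,(359.3,284),(-.175,-.065,.014)),(s,(282.2,245.2),(.07,.065,.014)),(s,(321.5,232.3),(.07,-.065,.014)),
(t,(316,228),(-.159,0,.239)),(s,(335,217.7),(-.159,0,.239)),(t,(343.7,146),(0,0,.34)),(s,(307.3,149.8),(0,0,.34)),(t,(352,122.7),(.045,0,.347)),(s,(300.3,137.7),(.045,0,.347))]
f=lambda P:np.hstack([proj(p,T(P,X))[0]-u for p,u,X in O])
r=least_squares(f,[.65,-.035,-.35],loss="soft_l1");G=r.x;print("G",G.round(4),"deg",np.degrees(G[2]));print(f(G).reshape(-1,2).round(1).tolist())
Q=[(s,(238,353.8),(0,.0415,.062)),(s,(275.5,347.5),(0,-.0415,.062))]
# pail: network points + bail
for pts in (True,):
    O=[(s,(237.8,354),(0,.0415,.06)),(s,(275.5,347.5),(0,-.0415,.06)),(s,(257.5,366.5),(0,0,0)),(t,(201.8,256.7),(0,0,0)),(s,(253.8,323.4),(0,0,.146)),(t,(187.8,255.4),(0,0,.146)),
    (t,(186.5,250.5),(0,0,.183)),(t,(177,246.5),(0,.035,.15))]
    for a0 in(.3,-.5,1.2,2.5):
        r=least_squares(f,[.46,.303,a0],loss="soft_l1");print("P",r.x.round(4),r.cost,f(r.x).reshape(-1,2).round(1).tolist())
        if a0==.3 : P=r.x
        if r.cost<f(P).dot(f(P))/9: P=r.x
np.save("gp.npy",np.r_[G,P])
E
python3 fit.py
```

```text
G [ 0.6517 -0.0381 -0.3455] deg -19.7968786634579
[[-1.8, 0.7], [0.6, 0.8], [0.4, 1.0], [-0.7, 0.2], [1.0, -0.1], [-1.9, -2.5], [0.6, -1.7], [0.3, 0.4], [-0.0, 0.2], [0.1, -0.9], [-0.4, -2.0], [-0.5, 0.3], [-0.6, -0.8]]
P [ 0.4547  0.3042 -0.6318] 12.664468262417635 [[-0.2, -3.0], [0.1, -0.9], [1.7, -0.9], [-0.4, 4.0], [-1.2, -0.9], [0.5, 0.1], [-2.0, 3.5], [-1.4, -0.2]]
P [ 0.4547  0.3042 -0.6318] 12.664468262431772 [[-0.2, -3.0], [0.1, -0.9], [1.7, -0.9], [-0.4, 4.0], [-1.2, -0.9], [0.5, 0.1], [-2.0, 3.5], [-1.4, -0.2]]
P [ 0.4547  0.3042 -0.6318] 12.664468262844554 [[-0.2, -3.0], [0.1, -0.9], [1.7, -0.9], [-0.4, 4.0], [-1.2, -0.9], [0.5, 0.1], [-2.0, 3.5], [-1.4, -0.2]]
P [ 0.4547  0.3042 -0.6318] 12.664468262417207 [[-0.2, -3.0], [0.1, -0.9], [1.7, -0.9], [-0.4, 4.0], [-1.2, -0.9], [0.5, 0.1], [-2.0, 3.5], [-1.4, -0.2]]
```

```bash
cat > ov.py <<'E'
from fit import *
import sys
g=np.load("gp.npy");P=g[3:]
if len(sys.argv)>1: P=np.array(eval(sys.argv[1]))
def wire(p,im,k,x0,y0,P):
    def L(X,c):
        u=((proj(p,T(P,X))-[x0,y0]+.5)*k).astype(int); cv2.polylines(im,[u],False,c,1)
    a=np.linspace(0,2*np.pi,40)
    L(np.c_[.042*np.cos(a),.042*np.sin(a),0*a+.066],(0,255,0))
    hx,hy=.009,.017
    for z in(.151,.183): L([(hx,hy,z),(hx,-hy,z),(-hx,-hy,z),(-hx,hy,z),(hx,hy,z)],(0,0,255))
    L([(0,.0415,.05),(0,.0415,.15),(0,-.0415,.15),(0,-.0415,.05)],(0,255,255))
O=[]
for p,x0,y0 in((t,150,190),(s,210,295)):
    im=cv2.resize(p["color"][y0:y0+100,x0:x0+100],None,fx=4,fy=4,interpolation=2);wire(p,im,4,x0,y0,P);O.append(im)
cv2.imwrite("pics/ov%d.png"%s["shot"],np.hstack(O));print("pics/ov%d.png"%s["shot"])
# index setting
G=g[:3]
for q,p in(("index_tip",s),("index_tip",t),("pointer",s),("pointer",t)):
    print(q,[(round(d["confidence"],2),np.round(d["position"],1).tolist()) for d in tip_of(q,p)])
for d in(.0,.03,.04,.05,.06,.07,.08): print(d,[proj(p,T(G,(0,.046,.210-d)))[0].round(1).tolist() for p in(s,t)])
E
python3 ov.py
```

```text
G [ 0.6517 -0.0381 -0.3455] deg -19.7968786634579
[[-1.8, 0.7], [0.6, 0.8], [0.4, 1.0], [-0.7, 0.2], [1.0, -0.1], [-1.9, -2.5], [0.6, -1.7], [0.3, 0.4], [-0.0, 0.2], [0.1, -0.9], [-0.4, -2.0], [-0.5, 0.3], [-0.6, -0.8]]
P [ 0.4547  0.3042 -0.6318] 12.664468262417635 [[-0.2, -3.0], [0.1, -0.9], [1.7, -0.9], [-0.4, 4.0], [-1.2, -0.9], [0.5, 0.1], [-2.0, 3.5], [-1.4, -0.2]]
P [ 0.4547  0.3042 -0.6318] 12.664468262431772 [[-0.2, -3.0], [0.1, -0.9], [1.7, -0.9], [-0.4, 4.0], [-1.2, -0.9], [0.5, 0.1], [-2.0, 3.5], [-1.4, -0.2]]
P [ 0.4547  0.3042 -0.6318] 12.664468262844554 [[-0.2, -3.0], [0.1, -0.9], [1.7, -0.9], [-0.4, 4.0], [-1.2, -0.9], [0.5, 0.1], [-2.0, 3.5], [-1.4, -0.2]]
P [ 0.4547  0.3042 -0.6318] 12.664468262417207 [[-0.2, -3.0], [0.1, -0.9], [1.7, -0.9], [-0.4, 4.0], [-1.2, -0.9], [0.5, 0.1], [-2.0, 3.5], [-1.4, -0.2]]
pics/ov7.png
index_tip [(0.57, [289.0, 214.5])]
index_tip [(0.5, [323.5, 157.5])]
pointer [(0.58, [289.9, 193.6])]
pointer [(0.86, [325.0, 144.8])]
0.0 [[291.8, 197.2], [320.7, 155.4]]
0.03 [[292.5, 206.8], [320.5, 159.0]]
0.04 [[292.7, 210.0], [320.4, 160.2]]
0.05 [[292.9, 213.1], [320.4, 161.3]]
0.06 [[293.1, 216.2], [320.3, 162.5]]
0.07 [[293.3, 219.3], [320.3, 163.6]]
0.08 [[293.5, 222.3], [320.2, 164.7]]
```

View pics/ov7.png

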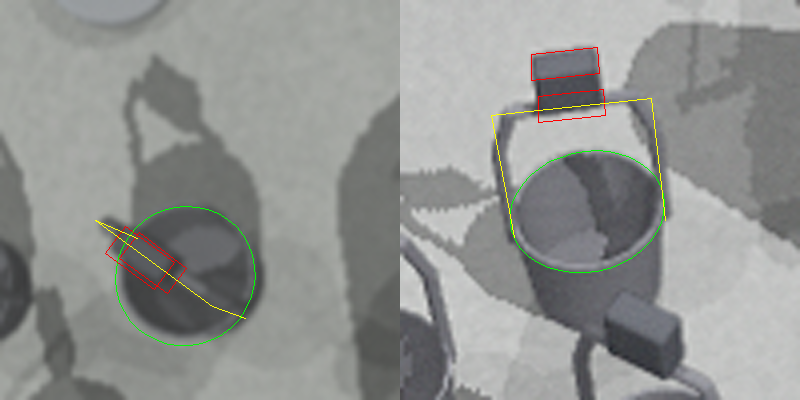

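```bash
python3 - <<'E'
from station import *
from h import *
s=snapshot("side");crop(s,270,160,340,240,8,"pics/idx.png")
E
```

```text
(no output)
```

View pics/idx.png

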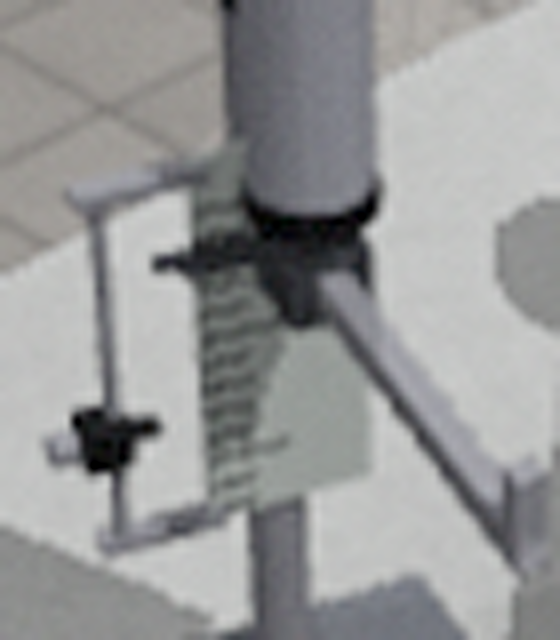

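```bash
cat > plan.py <<'E'
from station import *
from h import *
G=np.array([.6517,-.0381,-.3455])
def g2w(x,y,z,G=G):
    c,n=np.cos(G[2]),np.sin(G[2]); return np.array([G[0]+c*x-n*y,G[1]+n*x+c*y,z])
def plan(pos,xdir):
    o=observe(); Rm=R.from_rotvec(o["orientation"]).as_matrix()
    xd=np.array([np.cos(xdir),np.sin(xdir),0]); res=[]
    for sg in(1,-1):
        x=sg*xd; z=np.array([0,0,-1.]); Rt=np.c_[x,np.cross(z,x),z]
        dr=np.degrees(R.from_matrix(Rm.T@Rt).as_rotvec()); res.append((abs(dr[2]),dr,Rt))
    res.sort(key=lambda r:r[0])
    print("t",o["time_s"],"pos",o["position"].round(4),"q",o["q"].round(2),"w",round(o["width"],4),"F",o["wrist_force"].round(1))
    for _,dr,Rt in res: print(" rot(deg)",dr.round(2)," then lin(cm)",(Rt.T@(np.array(pos)-o["position"])*100).round(2)," lin in current axes",(Rm.T@(np.array(pos)-o["position"])*100).round(2))
E
python3 - <<'E'
from plan import *
print(g2w(-.115,0,.3));plan(g2w(-.115,0,.30),G[2]+np.pi/2)
E
```

```text
[0.54349578 0.00084672 0.3       ]
t 2.15 pos [ 0.2011 -0.5653  0.2313] q [-0.9   0.04  0.08  0.   -1.62 -0.33] w 0.0855 F [0.1 0.5 1.4]
 rot(deg) [-0.   -0.   39.38]  then lin(cm) [64.86 13.04 -6.87]  lin in current axes [41.86 51.23 -6.87]
 rot(deg) [   0.     -0.   -140.62]  then lin(cm) [-64.86 -13.04  -6.87]  lin in current axes [41.86 51.23 -6.87]
```

```bash
python3 -m pendant '[{"linear":[0,0,-1.72],"delta_rot":[0,0,9.84]},{"linear":[0,0,-1.72],"delta_rot":[0,0,9.84]},{"linear":[0,0,-1.72],"delta_rot":[0,0,9.84]},{"linear":[0,0,-1.71],"delta_rot":[0,0,9.84]},{"linear":[2,0.4,0],"delta_rot":[0,0,0]},{"linear":[4.5,0.9,0],"delta_rot":[0,0,0]},{"linear":[4.5,0.9,0],"delta_rot":[0,0,0]},{"linear":[4.5,0.9,0],"delta_rot":[0,0,0]},{"linear":[4.5,0.9,0],"delta_rot":[0,0,0]},{"linear":[4.5,0.9,0],"delta_rot":[0,0,0]},{"linear":[4.5,0.9,0],"delta_rot":[0,0,0]},{"linear":[4.5,0.9,0],"delta_rot":[0,0,0]},{"linear":[4.5,0.9,0],"delta_rot":[0,0,0]},{"linear":[4.5,0.9,0],"delta_rot":[0,0,0]},{"linear":[4.5,0.9,0],"delta_rot":[0,0,0]},{"linear":[4.5,0.9,0],"delta_rot":[0,0,0]},{"linear":[4.5,0.9,0],"delta_rot":[0,0,0]},{"linear":[4.5,0.9,0],"delta_rot":[0,0,0]},{"linear":[3,0.6,0],"delta_rot":[0,0,0]},{"linear":[1,0.2,0],"delta_rot":[0,0,0]}]' 1; python3 - <<'E'
from plan import *
plan(g2w(-.115,0,.30),G[2]+np.pi/2)
s=snapshot("side");t=snapshot("top")
cv2.imwrite("pics/a1.png",np.hstack([cv2.resize(t["color"][90:270,250:410],None,fx=2.5,fy=2.5),cv2.resize(s["color"][110:290,250:410],None,fx=2.5,fy=2.5)]))
E
```

```text
time_s: 4.65
position: [0.5406, 0.0001, 0.2986]
orientation: [-2.565, -1.812, 0.003]
wrist_force: [-0.1, -0.4, 0.1]
width: 0.0851
t 4.65 pos [5.406e-01 1.000e-04 2.986e-01] q [ 0.37 -0.1   0.07 -0.   -1.74 -2.28] w 0.0851 F [-0.1 -0.4  0.1]
 rot(deg) [-0.11  0.04  0.28]  then lin(cm) [ 0.17  0.25 -0.14]  lin in current axes [ 0.16  0.25 -0.14]
 rot(deg) [-7.0000e-02 -1.7000e-01 -1.7972e+02]  then lin(cm) [-0.17 -0.25 -0.14]  lin in current axes [ 0.16  0.25 -0.14]
```

View pics/a1.png

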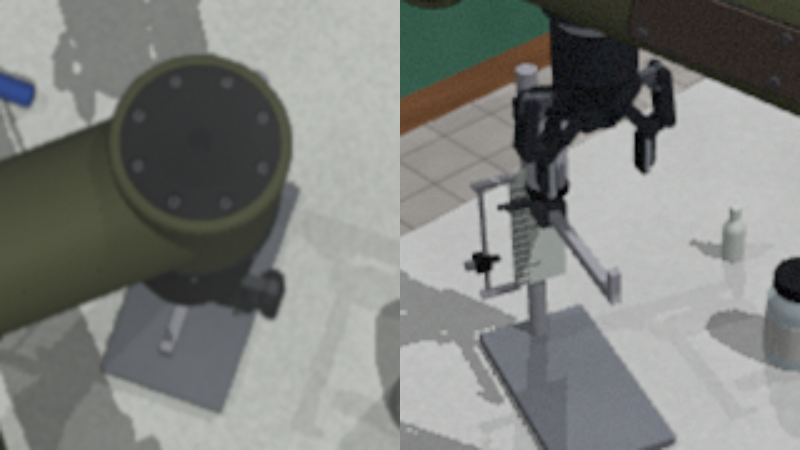

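```bash
python3 -m pendant '[{"linear":[0.16,0.25,1],"delta_rot":[0,0,0.28]},{"linear":[0,0,2],"delta_rot":[0,0,0]},{"linear":[0,0,2],"delta_rot":[0,0,0]},{"linear":[0,0,2],"delta_rot":[0,0,0]},{"linear":[0,0,2],"delta_rot":[0,0,0]},{"linear":[0,0,1],"delta_rot":[0,0,0]},{"linear":[0,0,0.7],"delta_rot":[0,0,0]},{"linear":[0,0,0],"delta_rot":[0,0,0]}]'; python3 - <<'E'
from plan import *
plan(g2w(-.115,0,.191),G[2]+np.pi/2)
s=snapshot("side");t=snapshot("top")
cv2.imwrite("pics/a2.png",np.hstack([cv2.resize(t["color"][90:270,250:410],None,fx=2.5,fy=2.5),cv2.resize(s["color"][130:270,270:394],None,fx=3.214,fy=3.214)]))
E
```

```text
time_s: 5.75
position: [0.5435, -0.0015, 0.1929]
orientation: [-2.574, -1.8, 0.0]
wrist_force: [0.3, 0.2, 0.6]
width: 0.0855
t 5.75 pos [ 0.5435 -0.0015  0.1929] q [ 0.37 -0.11 -0.13 -0.   -1.55 -2.29] w 0.0855 F [0.3 0.2 0.6]
 rot(deg) [-0.01  0.   -0.28]  then lin(cm) [ 0.22 -0.08  0.19]  lin in current axes [ 0.22 -0.08  0.19]
 rot(deg) [0.0000e+00 2.0000e-02 1.7972e+02]  then lin(cm) [-0.22  0.08  0.19]  lin in current axes [ 0.22 -0.08  0.19]
```

View pics/a2.png

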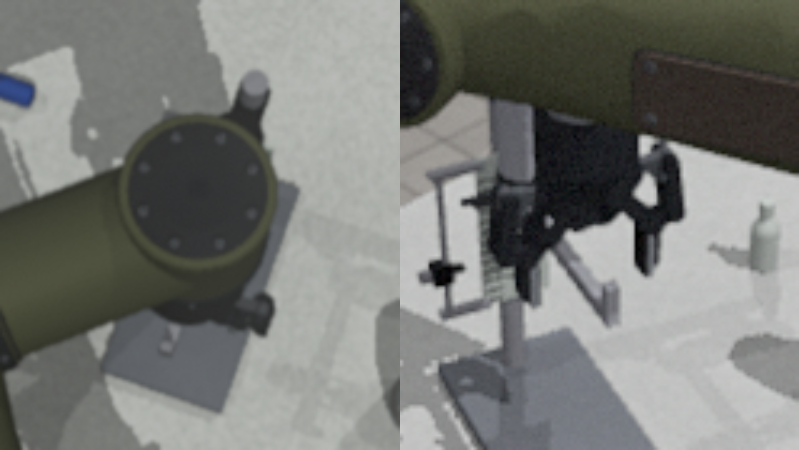

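```bash
python3 -m pendant '[{"linear":[0.2,-0.08,0.15],"delta_rot":[0,0,-0.25]},{"linear":[0,0,0],"delta_rot":[0,0,0]},{"linear":[0,0,0],"delta_rot":[0,0,0]},{"linear":[0,0,0],"delta_rot":[0,0,0]}]' -0.5;  python3 - <<'E'
from plan import *
plan(g2w(-.115,0,.191),G[2]+np.pi/2)
s=snapshot("side")
crop(s,270,150,370,250,6,"pics/a3.png",[proj(s,g2w(-.115,y,.210))[0] for y in(-.006,.006)])
E
```

```text
time_s: 6.35
position: [0.5436, 0.0009, 0.1915]
orientation: [-2.57, -1.806, -0.0]
wrist_force: [-0.8, 0.2, -0.2]
width: 0.0213
t 6.35 pos [0.5436 0.0009 0.1915] q [ 0.37 -0.11 -0.13 -0.   -1.55 -2.29] w 0.0213 F [-0.8  0.2 -0.2]
 rot(deg) [-0.   -0.01 -0.01]  then lin(cm) [-0.01 -0.01  0.05]  lin in current axes [-0.01 -0.01  0.05]
 rot(deg) [-1.0000e-02  0.0000e+00  1.7999e+02]  then lin(cm) [0.01 0.01 0.05]  lin in current axes [-0.01 -0.01  0.05]
```

View pics/a3.png

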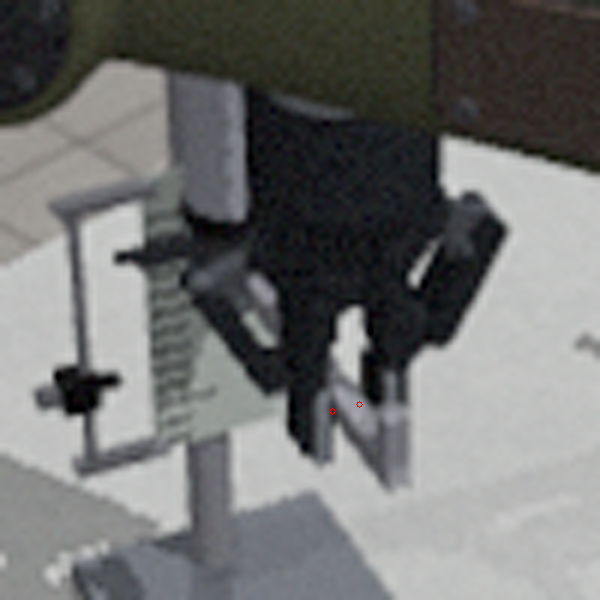

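```bash
python3 -m pendant '[{"linear":[0,0,0.05],"delta_rot":[0,0,0]},{"linear":[0,0,0],"delta_rot":[0,0,0]},{"linear":[0,0,0],"delta_rot":[0,0,0]},{"linear":[0,0,0],"delta_rot":[0,0,0]}]' -1;  python3 - <<'E'
from plan import *
plan(g2w(-.115,0,.191),G[2]+np.pi/2)
s=snapshot("side");crop(s,270,150,350,230,8,"pics/a4.png")
E
```

```text
time_s: 6.9
position: [0.5435, 0.0005, 0.1911]
orientation: [2.57, 1.806, -0.001]
wrist_force: [-0.8, -3.3, 0.7]
width: 0.0106
t 6.9 pos [5.435e-01 5.000e-04 1.911e-01] q [ 0.37 -0.11 -0.14  0.   -1.55 -2.29] w 0.0106 F [-0.8 -3.3  0.7]
 rot(deg) [-0.    0.03 -0.03]  then lin(cm) [ 0.03 -0.01  0.01]  lin in current axes [ 0.03 -0.01  0.01]
 rot(deg) [4.0000e-02 0.0000e+00 1.7997e+02]  then lin(cm) [-0.03  0.01  0.01]  lin in current axes [ 0.03 -0.01  0.01]
```

View pics/a4.png

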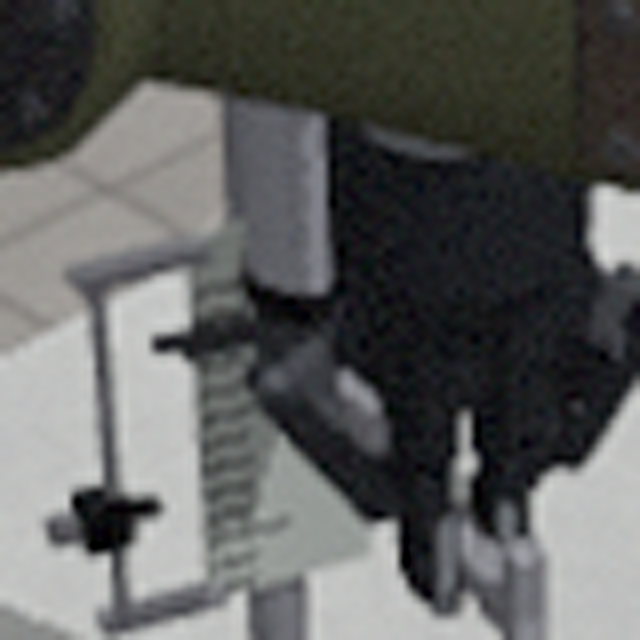

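```bash
python3 -m pendant '[{"linear":[0,0,0.5],"delta_rot":[0,0,0]},{"linear":[0,0,0.5],"delta_rot":[0,0,0]},{"linear":[0,0,0.5],"delta_rot":[0,0,0]},{"linear":[0,0,0.5],"delta_rot":[0,0,0]},{"linear":[0,0,0.5],"delta_rot":[0,0,0]},{"linear":[0,0,0.5],"delta_rot":[0,0,0]},{"linear":[0,0,0.5],"delta_rot":[0,0,0]},{"linear":[0,0,0.5],"delta_rot":[0,0,0]},{"linear":[0,0,0.5],"delta_rot":[0,0,0]},{"linear":[0,0,0.5],"delta_rot":[0,0,0]},{"linear":[0,0,0],"delta_rot":[0,0,0]}]' ;  python3 - <<'E'
from plan import *
plan(g2w(-.115,0,.141),G[2]+np.pi/2)
s=snapshot("side");crop(s,270,150,350,230,8,"pics/a5.png")
for q in("pointer","index_tip"):print(q,[(round(d["confidence"],2),np.round(d["position"],1).tolist()) for d in tip_of(q,s)])
E
```

```text
time_s: 8.32
position: [0.5435, 0.0005, 0.1421]
orientation: [2.57, 1.806, 0.0]
wrist_force: [-5.5, -2.6, 9.5]
width: 0.011
t 8.325 pos [5.435e-01 5.000e-04 1.421e-01] q [ 0.37 -0.1  -0.22  0.   -1.46 -2.29] w 0.011 F [-5.5 -2.6  9.5]
 rot(deg) [ 0.05  0.02 -0.  ]  then lin(cm) [ 0.03 -0.02  0.11]  lin in current axes [ 0.03 -0.02  0.11]
 rot(deg) [ 3.0e-02 -8.0e-02  1.8e+02]  then lin(cm) [-0.03  0.02  0.11]  lin in current axes [ 0.03 -0.02  0.11]
pointer [(0.84, [290.8, 212.0]), (0.32, [255.2, 366.6])]
index_tip []
```

View pics/a5.png

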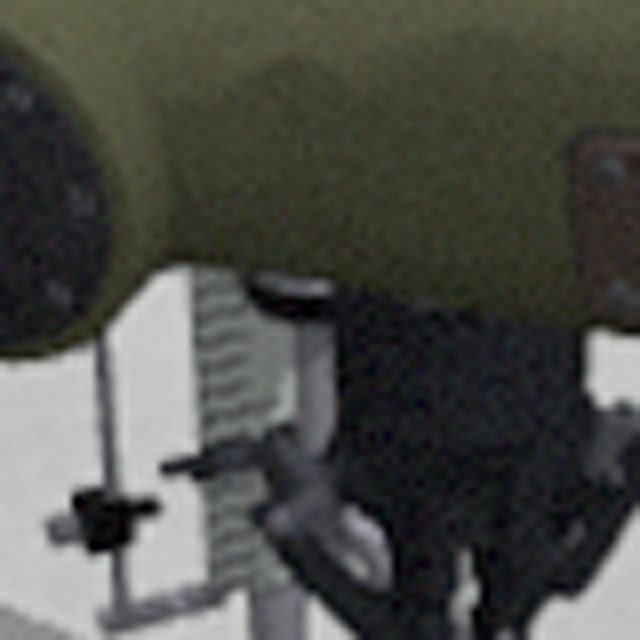

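```bash
python3 - <<'E'
from plan import *
s=snapshot("side");t=snapshot("top")
im=cv2.imread("pics/top0.png");t["color"]=im;crop(t,300,125,360,185,10,"pics/top0z.png",[proj(t,g2w(x,.046,z))[0] for x,z in((.0,.21),(.02,.21),(0,.145),(.02,.145))])
for a,b in(((289.6,193),(324.5,146)),((289.5,213.4),(323.5,157.5))):
    X,e=tri(s,a,t,b);d=X-[G[0],G[1],0];c,n=np.cos(G[2]),np.sin(G[2]);print(X,e,"gauge",c*d[0]+n*d[1],-n*d[0]+c*d[1])
E
```

```text
[ 0.68815934 -0.00407025  0.20835616] [array([-0.4, -0.1]), array([0.3, 0.3])] gauge 0.022780060835138023 0.04436638435760393
[6.82182227e-01 1.07837192e-04 1.47815308e-01] [array([1.3, 0.2]), array([-1. , -1.1])] gauge 0.015741177090677398 0.04627332186401517
```

View pics/top0z.png

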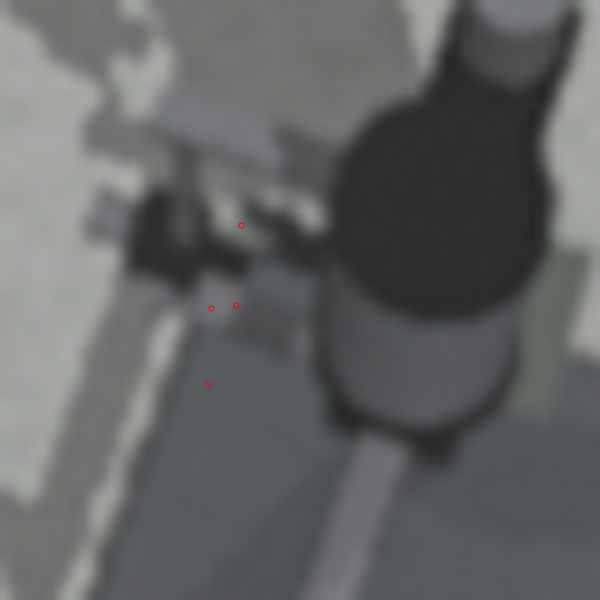

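```bash
python3 - <<'E'
from plan import *
s=snapshot("side");t=snapshot("top")
def T(a,b):
    X,e=tri(s,a,t,b);d=X-[G[0],G[1],0];c,n=np.cos(G[2]),np.sin(G[2]);return np.array([c*d[0]+n*d[1],-n*d[0]+c*d[1],X[2]]).round(4),e
print(T((289.1,192.4),(324.3,145.5)));print(T((289.1,212.9),(323.5,150.7)));print(T((289.1,212.9),(323.5,153.5)))
for x in(.016,.02,.024,.028):
  for d in(0,.045,.05,.055,.06,.065): print(x,d,[proj(p,g2w(x,.046,.21-d))[0].round(1).tolist() for p in(s,t)])
for y in(.046,.049):print(y,[proj(p,g2w(.022,y,.15))[0].round(1).tolist() for p in(s,t)])
t["color"]=cv2.imread("pics/top0.png")
im=cv2.resize(t["color"][135:165,305:345],None,fx=18,fy=18,interpolation=cv2.INTER_NEAREST);cv2.imwrite("pics/n.png",im)
E
```

```text
(array([0.0233, 0.0452, 0.2101]), [array([-0.3, -0.1]), array([0.2, 0.3])])
(array([0.0303, 0.0476, 0.1411]), [array([-0.6, -0.1]), array([0.5, 0.5])])
(array([0.0242, 0.0472, 0.1446]), [array([0.3, 0. ]), array([-0.2, -0.2])])
0.016 0 [[289.5, 193.9], [323.1, 148.7]]
0.016 0.045 [[290.5, 208.2], [322.8, 154.3]]
0.016 0.05 [[290.6, 209.8], [322.7, 154.9]]
0.016 0.055 [[290.7, 211.3], [322.7, 155.5]]
0.016 0.06 [[290.8, 212.9], [322.6, 156.1]]
0.016 0.065 [[290.9, 214.4], [322.6, 156.6]]
0.02 0 [[289.0, 193.1], [323.7, 147.0]]
0.02 0.045 [[290.0, 207.4], [323.3, 152.7]]
0.02 0.05 [[290.1, 209.0], [323.3, 153.3]]
0.02 0.055 [[290.2, 210.5], [323.3, 153.9]]
0.02 0.06 [[290.3, 212.0], [323.2, 154.5]]
0.02 0.065 [[290.4, 213.6], [323.2, 155.1]]
0.024 0 [[288.4, 192.3], [324.3, 145.4]]
0.024 0.045 [[289.4, 206.6], [323.9, 151.1]]
0.024 0.05 [[289.5, 208.1], [323.9, 151.7]]
0.024 0.055 [[289.6, 209.7], [323.8, 152.3]]
0.024 0.06 [[289.7, 211.2], [323.8, 152.9]]
0.024 0.065 [[289.8, 212.7], [323.8, 153.5]]
0.028 0 [[287.8, 191.5], [324.9, 143.7]]
0.028 0.045 [[288.8, 205.8], [324.5, 149.5]]
0.028 0.05 [[289.0, 207.3], [324.5, 150.1]]
0.028 0.055 [[289.1, 208.9], [324.4, 150.7]]
0.028 0.06 [[289.2, 210.4], [324.4, 151.3]]
0.028 0.065 [[289.3, 211.9], [324.3, 151.9]]
0.046 [[290.0, 211.6], [323.5, 153.7]]
0.049 [[288.9, 211.9], [322.3, 153.3]]
```

View pics/n.png

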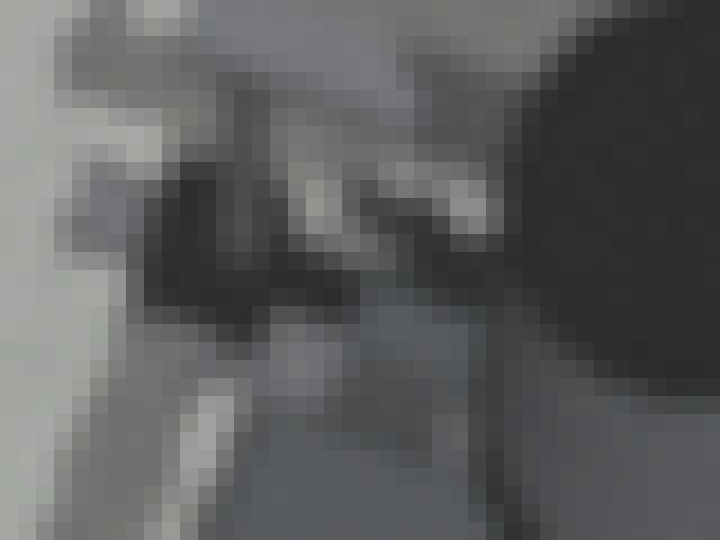

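```bash
python3 -m pendant '[{"linear":[0,0,0.4],"delta_rot":[0,0,0]},{"linear":[0,0,0.4],"delta_rot":[0,0,0]},{"linear":[0,0,0.4],"delta_rot":[0,0,0]},{"linear":[0,0,0.3],"delta_rot":[0,0,0]},{"linear":[0,0,0],"delta_rot":[0,0,0]},{"linear":[0,0,0],"delta_rot":[0,0,0]}]' ;  python3 - <<'E'
from plan import *
plan(g2w(-.115,0,.126),G[2]+np.pi/2)
s=snapshot("side");t=snapshot("top")
a=cv2.resize(s["color"][190:230,270:310],None,fx=10,fy=10,interpolation=2);b=cv2.resize(t["color"][130:170,305:345],None,fx=10,fy=10,interpolation=2)
cv2.imwrite("pics/a6.png",np.hstack([a,b]))
for q in("pointer","index_tip"):
  for p in(s,t):print(q,[(round(d["confidence"],2),np.round(d["position"],1).tolist()) for d in tip_of(q,p)])
E
```

```text
time_s: 9.43
position: [0.5436, 0.0005, 0.1279]
orientation: [2.569, 1.806, 0.001]
wrist_force: [-7.2, -1.9, 11.4]
width: 0.0112
t 9.425 pos [5.436e-01 5.000e-04 1.279e-01] q [ 0.37 -0.1  -0.24  0.   -1.43 -2.29] w 0.0112 F [-7.2 -1.9 11.4]
 rot(deg) [0.07 0.02 0.  ]  then lin(cm) [ 0.03 -0.02  0.19]  lin in current axes [ 0.03 -0.02  0.19]
 rot(deg) [-3.0e-02  1.1e-01 -1.8e+02]  then lin(cm) [-0.03  0.02  0.19]  lin in current axes [ 0.03 -0.02  0.19]
pointer [(0.46, [310.8, 253.4])]
pointer []
index_tip [(0.53, [289.2, 217.4])]
index_tip [(0.5, [323.5, 155.6])]
```

View pics/a6.png

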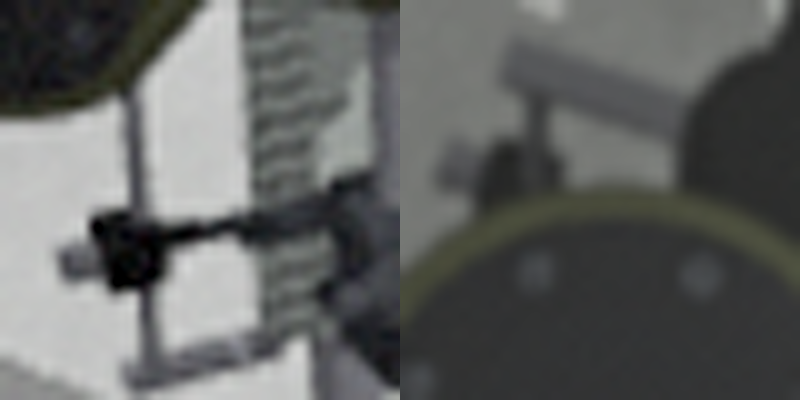

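```bash
python3 -m pendant '[{"linear":[0,0,0.1],"delta_rot":[0,0,0]},{"linear":[0,0,0],"delta_rot":[0,0,0]},{"linear":[0,0,0],"delta_rot":[0,0,0]},{"linear":[0,0,0],"delta_rot":[0,0,0]},{"linear":[0,0,0],"delta_rot":[0,0,0]},{"linear":[0,0,0],"delta_rot":[0,0,0]},{"linear":[0,0,0],"delta_rot":[0,0,0]},{"linear":[0,0,0],"delta_rot":[0,0,0]},{"linear":[0,0,0],"delta_rot":[0,0,0]},{"linear":[0,0,0],"delta_rot":[0,0,0]},{"linear":[0,0,0],"delta_rot":[0,0,0]},{"linear":[0,0,0],"delta_rot":[0,0,0]},{"linear":[0,0,0],"delta_rot":[0,0,0]},{"linear":[0,0,0],"delta_rot":[0,0,0]}]' ;  python3 - <<'E'
from plan import *
plan(g2w(-.115,0,.126),G[2]+np.pi/2)
s=snapshot("side")
cv2.imwrite("pics/a7.png",cv2.resize(s["color"][195:225,270:310],None,fx=16,fy=16,interpolation=2))
E
```

```text
time_s: 11.48
position: [0.5436, 0.0005, 0.127]
orientation: [2.569, 1.806, 0.001]
wrist_force: [-7.8, -2.5, 11.5]
width: 0.0109
t 11.475 pos [5.436e-01 5.000e-04 1.270e-01] q [ 0.37 -0.1  -0.24  0.   -1.43 -2.29] w 0.0109 F [-7.8 -2.5 11.5]
 rot(deg) [0.08 0.01 0.  ]  then lin(cm) [ 0.03 -0.02  0.1 ]  lin in current axes [ 0.03 -0.02  0.1 ]
 rot(deg) [-2.0e-02  1.2e-01 -1.8e+02]  then lin(cm) [-0.03  0.02  0.1 ]  lin in current axes [ 0.03 -0.02  0.1 ]
```

View pics/a7.png

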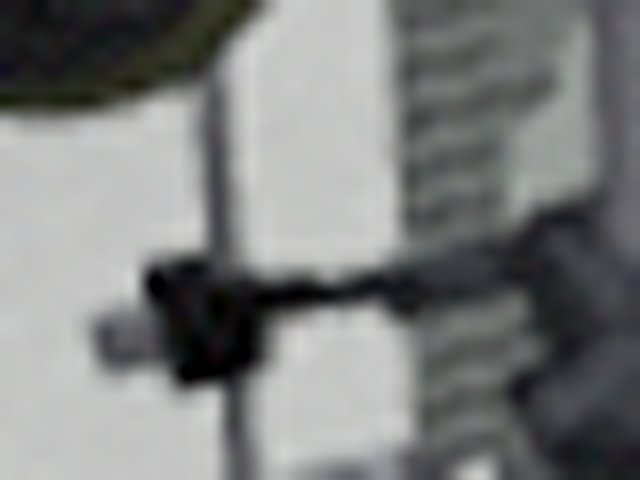

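```bash
python3 -m pendant '[{"linear":[0,0,0.2],"delta_rot":[0,0,0]},{"linear":[0,0,0],"delta_rot":[0,0,0]},{"linear":[0,0,0],"delta_rot":[0,0,0]},{"linear":[0,0,0],"delta_rot":[0,0,0]},{"linear":[0,0,0],"delta_rot":[0,0,0]},{"linear":[0,0,0],"delta_rot":[0,0,0]},{"linear":[0,0,0],"delta_rot":[0,0,0]},{"linear":[0,0,0],"delta_rot":[0,0,0]},{"linear":[0,0,0],"delta_rot":[0,0,0]},{"linear":[0,0,0],"delta_rot":[0,0,0]},{"linear":[0,0,0],"delta_rot":[0,0,0]},{"linear":[0,0,0],"delta_rot":[0,0,0]}]' ;python3 -m pendant '[{"linear":[0,0,-0.3],"delta_rot":[0,0,0]},{"linear":[0,0,-0.4],"delta_rot":[0,0,0]},{"linear":[0,0,-0.4],"delta_rot":[0,0,0]},{"linear":[0,0,-0.4],"delta_rot":[0,0,0]},{"linear":[0,0,-0.4],"delta_rot":[0,0,0]},{"linear":[0,0,-0.4],"delta_rot":[0,0,0]},{"linear":[0,0,-0.4],"delta_rot":[0,0,0]},{"linear":[0,0,-0.4],"delta_rot":[0,0,0]},{"linear":[0,0,-0.4],"delta_rot":[0,0,0]},{"linear":[0,0,-0.4],"delta_rot":[0,0,0]},{"linear":[0,0,-0.4],"delta_rot":[0,0,0]},{"linear":[0,0,-0.4],"delta_rot":[0,0,0]},{"linear":[0,0,-0.4],"delta_rot":[0,0,0]},{"linear":[0,0,-0.4],"delta_rot":[0,0,0]},{"linear":[0,0,-0.4],"delta_rot":[0,0,0]},{"linear":[0,0,-0.3],"delta_rot":[0,0,0]},{"linear":[0,0,-0.2],"delta_rot":[0,0,0]},{"linear":[0,0,0],"delta_rot":[0,0,0]}]'
python3 - <<'E'
from plan import *
plan(g2w(-.115,0,.191),G[2]+np.pi/2)
s=snapshot("side")
cv2.imwrite("pics/a8.png",cv2.resize(s["color"][150:230,270:350],None,fx=8,fy=8,interpolation=2))
E
```

```text
time_s: 13.02
position: [0.5436, 0.0005, 0.125]
orientation: [2.569, 1.806, 0.001]
wrist_force: [-8.6, -3.5, 12.3]
width: 0.0106
time_s: 15.28
position: [0.5435, 0.0005, 0.1868]
orientation: [2.57, 1.806, -0.001]
wrist_force: [-1.9, -5.0, 1.9]
width: 0.0107
t 15.275 pos [5.435e-01 5.000e-04 1.868e-01] q [ 0.37 -0.11 -0.14  0.   -1.54 -2.29] w 0.0107 F [-1.9 -5.   1.9]
 rot(deg) [-0.01  0.03 -0.02]  then lin(cm) [ 0.03 -0.01 -0.42]  lin in current axes [ 0.03 -0.01 -0.42]
 rot(deg) [5.0000e-02 1.0000e-02 1.7998e+02]  then lin(cm) [-0.03  0.01 -0.42]  lin in current axes [ 0.03 -0.01 -0.42]
```

View pics/a8.png

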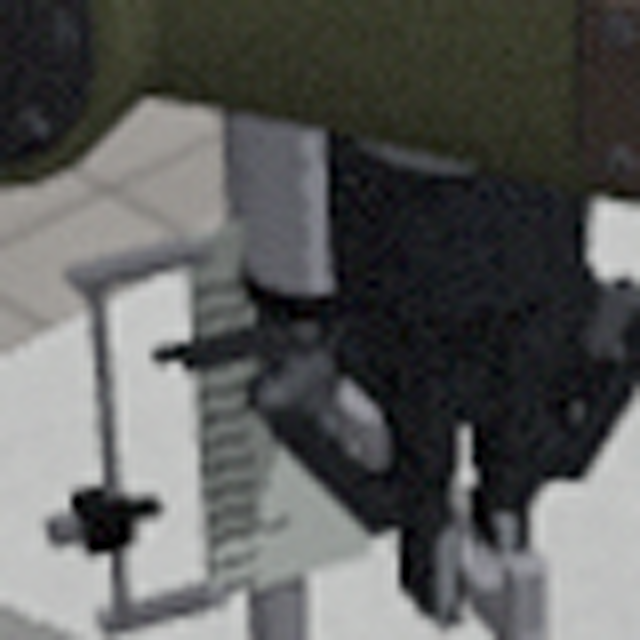

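```bash
python3 -m pendant '[{"linear":[0,0,-0.2],"delta_rot":[0,0,0]},{"linear":[0,0,-0.2],"delta_rot":[0,0,0]},{"linear":[0,0,0],"delta_rot":[0,0,0]},{"linear":[0,0,0],"delta_rot":[0,0,0]},{"linear":[0,0,0],"delta_rot":[0,0,0]}]'; python3 -m pendant '[{"linear":[0,0,0],"delta_rot":[0,0,0]},{"linear":[0,0,0],"delta_rot":[0,0,0]},{"linear":[0,0,0],"delta_rot":[0,0,0]},{"linear":[0,0,0],"delta_rot":[0,0,0]},{"linear":[0,0,0],"delta_rot":[0,0,0]},{"linear":[0,0,0],"delta_rot":[0,0,0]}]' 1
python3 - <<'E'
from plan import *
plan(np.array([.4565,.302,.25]),-.6318)
s=snapshot("side")
cv2.imwrite("pics/a9.png",cv2.resize(s["color"][150:230,270:350],None,fx=8,fy=8,interpolation=2))
E
```

```text
time_s: 15.95
position: [0.5435, 0.0005, 0.1905]
orientation: [2.571, 1.806, -0.001]
wrist_force: [-1.9, -5.1, 0.8]
width: 0.0109
time_s: 16.7
position: [0.5436, 0.0009, 0.191]
orientation: [-2.57, -1.806, -0.0]
wrist_force: [0.2, 1.1, 0.5]
width: 0.0851
t 16.7 pos [0.5436 0.0009 0.191 ] q [ 0.37 -0.11 -0.14 -0.   -1.55 -2.29] w 0.0851 F [0.2 1.1 0.5]
 rot(deg) [ 0.000e+00 -1.000e-02 -7.361e+01]  then lin(cm) [24.81 19.16 -5.9 ]  lin in current axes [ 25.38 -18.4   -5.9 ]
 rot(deg) [-1.0000e-02 -0.0000e+00  1.0639e+02]  then lin(cm) [-24.81 -19.16  -5.9 ]  lin in current axes [ 25.38 -18.4   -5.9 ]
```

View pics/a9.png

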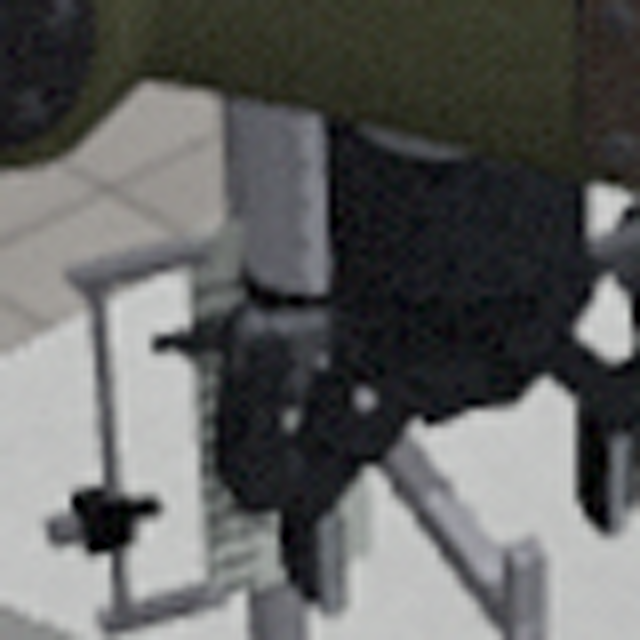

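```bash
python3 -m pendant '[{"linear":[0,0,-2],"delta_rot":[0,0,0]},{"linear":[0,0,-3],"delta_rot":[0,0,0]},{"linear":[0,0,-3],"delta_rot":[0,0,0]},{"linear":[0,0,-2],"delta_rot":[0,0,0]},{"linear":[1.38,-1,0],"delta_rot":[0,0,0]},{"linear":[3,-2.175,0],"delta_rot":[0,0,0]},{"linear":[3,-2.175,0],"delta_rot":[0,0,0]},{"linear":[3,-2.175,0],"delta_rot":[0,0,0]},{"linear":[3,-2.175,0],"delta_rot":[0,0,0]},{"linear":[3,-2.175,0],"delta_rot":[0,0,0]},{"linear":[3,-2.175,0],"delta_rot":[0,0,0]},{"linear":[3,-2.175,0],"delta_rot":[0,0,0]},{"linear":[3,-2.175,0],"delta_rot":[0,0,-10]},{"linear":[0,0,0],"delta_rot":[0,0,-10.3]},{"linear":[0,0,0],"delta_rot":[0,0,-10.6]},{"linear":[0,0,0],"delta_rot":[0,0,-10.6]},{"linear":[0,0,0],"delta_rot":[0,0,-10.6]},{"linear":[0,0,0],"delta_rot":[0,0,-10.6]},{"linear":[0,0,0],"delta_rot":[0,0,-10.6]},{"linear":[0,0,0],"delta_rot":[0,0,0]}]'
python3 - <<'E'
from plan import *
plan(np.array([.4565,.302,.25]),-.6318)
s=snapshot("side");t=snapshot("top")
cv2.imwrite("pics/b1.png",np.hstack([cv2.resize(t["color"][190:290,130:250],None,fx=3.3,fy=4),cv2.resize(s["color"][260:400,190:330],None,fx=2.857,fy=2.857)]))
E
```

```text
time_s: 19.25
position: [0.4558, 0.3024, 0.2907]
orientation: [-0.985, -2.983, 0.0]
wrist_force: [0.3, 0.1, 0.2]
width: 0.0856
t 19.25 pos [0.4558 0.3024 0.2907] q [ 0.95 -0.09  0.07 -0.   -1.73 -1.59] w 0.0856 F [0.3 0.1 0.2]
 rot(deg) [-0.03 -0.02 -0.37]  then lin(cm) [-0.08  0.01  4.07]  lin in current axes [-0.08  0.01  4.07]
 rot(deg) [-4.0000e-02  4.0000e-02  1.7963e+02]  then lin(cm) [ 0.08 -0.01  4.07]  lin in current axes [-0.08  0.01  4.07]
```

View pics/b1.png

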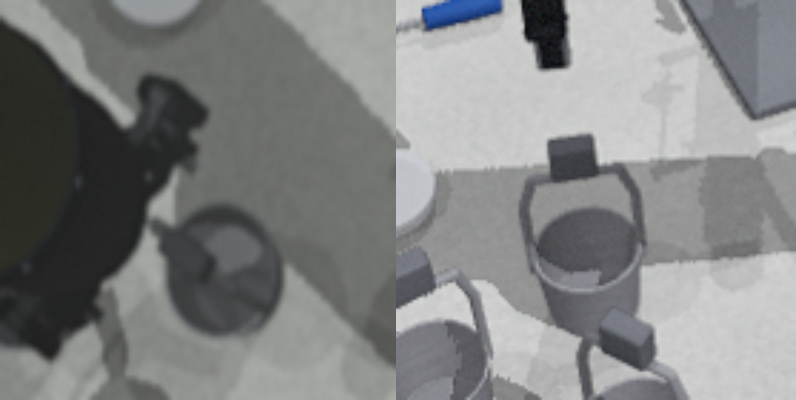

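```bash
python3 -m pendant '[{"linear":[0,0,2.5],"delta_rot":[0,0,-0.3]},{"linear":[0,0,2.5],"delta_rot":[0,0,0]},{"linear":[0,0,2.5],"delta_rot":[0,0,0]},{"linear":[0,0,1.5],"delta_rot":[0,0,0]},{"linear":[0,0,0],"delta_rot":[0,0,0]}]'
python3 - <<'E'
from plan import *
plan(np.array([.4565,.302,.155]),-.6318)
s=snapshot("side");t=snapshot("top");o=observe()["position"]
print(proj(s,o)[0],proj(t,o)[0])
cv2.imwrite("pics/b2.png",np.hstack([cv2.resize(t["color"][190:290,130:250],None,fx=3.3,fy=4),cv2.resize(s["color"][270:370,200:300],None,fx=4,fy=4)]))
E
```

```text
time_s: 19.98
position: [0.4561, 0.3017, 0.2001]
orientation: [-0.978, -2.985, 0.003]
wrist_force: [0.7, 0.3, 0.0]
width: 0.0861
t 19.975 pos [0.4561 0.3017 0.2001] q [ 0.95 -0.1  -0.11 -0.   -1.56 -1.58] w 0.0861 F [0.7 0.3 0. ]
 rot(deg) [-0.11 -0.01 -0.07]  then lin(cm) [-0.02  0.05  4.51]  lin in current axes [-0.02  0.05  4.51]
 rot(deg) [-2.0000e-02  1.7000e-01  1.7993e+02]  then lin(cm) [ 0.02 -0.05  4.51]  lin in current axes [-0.02  0.05  4.51]
[249.94295645 302.87799893] [183.3720289  252.23900637]
```

View pics/b2.png

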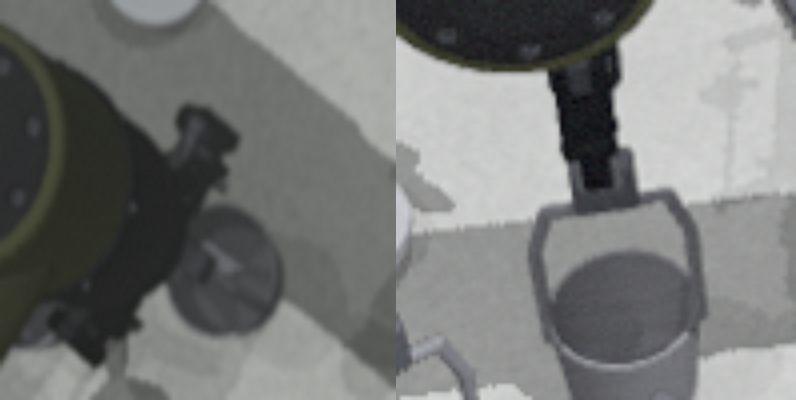

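```bash
python3 -m pendant '[{"linear":[0,0,1],"delta_rot":[0,0,0]},{"linear":[0,0,1],"delta_rot":[0,0,0]},{"linear":[0,0,1],"delta_rot":[0,0,0]},{"linear":[0,0,1],"delta_rot":[0,0,0]},{"linear":[0,0,0],"delta_rot":[0,0,0]},{"linear":[0,0,0],"delta_rot":[0,0,0]}]'
python3 -m pendant '[{"linear":[0,0,0],"delta_rot":[0,0,0]},{"linear":[0,0,0],"delta_rot":[0,0,0]},{"linear":[0,0,0],"delta_rot":[0,0,0]}]' -0.4
python3 - <<'E'
from plan import *
plan(np.array([.4565,.302,.155]),-.6318)
s=snapshot("side");t=snapshot("top")
cv2.imwrite("pics/b3.png",np.hstack([cv2.resize(t["color"][190:290,130:250],None,fx=3.3,fy=4),cv2.resize(s["color"][270:370,200:300],None,fx=4,fy=4)]))
E
```

```text
time_s: 20.82
position: [0.4566, 0.3021, 0.1613]
orientation: [0.976, 2.986, 0.001]
wrist_force: [-0.2, 0.2, -0.6]
width: 0.0852
time_s: 21.2
position: [0.4565, 0.302, 0.1612]
orientation: [0.976, 2.986, 0.001]
wrist_force: [0.1, 0.4, -0.6]
width: 0.0321
t 21.2 pos [0.4565 0.302  0.1612] q [ 0.95 -0.1  -0.18 -0.   -1.49 -1.58] w 0.0321 F [ 0.1  0.4 -0.6]
 rot(deg) [ 0.02 -0.01 -0.01]  then lin(cm) [-0.   -0.    0.62]  lin in current axes [-0.   -0.    0.62]
 rot(deg) [-1.0000e-02 -3.0000e-02  1.7999e+02]  then lin(cm) [0.   0.   0.62]  lin in current axes [-0.   -0.    0.62]
```

View pics/b3.png

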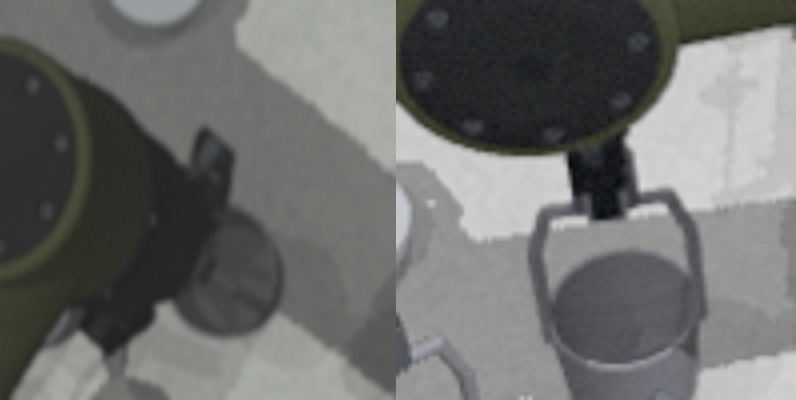

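```bash
python3 -m pendant '[{"linear":[0,0,0.5],"delta_rot":[0,0,0]},{"linear":[0,0,0.4],"delta_rot":[0,0,0]},{"linear":[0,0,0],"delta_rot":[0,0,0]},{"linear":[0,0,0],"delta_rot":[0,0,0]}]'
python3 -m pendant '[{"linear":[0,0,0],"delta_rot":[0,0,0]},{"linear":[0,0,0],"delta_rot":[0,0,0]},{"linear":[0,0,0],"delta_rot":[0,0,0]},{"linear":[0,0,0],"delta_rot":[0,0,0]}]' -1
python3 -m pendant '[{"linear":[0,0,-0.5],"delta_rot":[0,0,0]},{"linear":[0,0,-1],"delta_rot":[0,0,0]},{"linear":[0,0,-1],"delta_rot":[0,0,0]},{"linear":[0,0,-0.5],"delta_rot":[0,0,0]},{"linear":[0,0,0],"delta_rot":[0,0,0]}]'
python3 - <<'E'
from plan import *
plan(np.array([.4565,.302,.254]),-.6318)
s=snapshot("side");t=snapshot("top")
cv2.imwrite("pics/b4.png",np.hstack([cv2.resize(t["color"][190:290,130:250],None,fx=3.3,fy=4),cv2.resize(s["color"][270:370,200:300],None,fx=4,fy=4)]))
E
```

```text
time_s: 21.8
position: [0.4565, 0.302, 0.1521]
orientation: [-0.976, -2.986, -0.0]
wrist_force: [0.4, -0.9, 0.6]
width: 0.0257
time_s: 22.3
position: [0.4566, 0.3021, 0.1524]
orientation: [0.976, 2.986, 0.001]
wrist_force: [0.7, -0.0, 1.5]
width: 0.0169
time_s: 22.92
position: [0.4566, 0.3022, 0.1826]
orientation: [0.976, 2.986, 0.002]
wrist_force: [0.5, -0.2, -4.3]
width: 0.0173
t 22.925 pos [0.4566 0.3022 0.1826] q [ 0.95 -0.1  -0.14 -0.   -1.53 -1.58] w 0.0173 F [ 0.5 -0.2 -4.3]
 rot(deg) [ 0.05 -0.01 -0.01]  then lin(cm) [-0.01 -0.02 -7.14]  lin in current axes [-0.01 -0.01 -7.14]
 rot(deg) [-2.0000e-02 -9.0000e-02  1.7999e+02]  then lin(cm) [ 0.01  0.02 -7.14]  lin in current axes [-0.01 -0.01 -7.14]
```

View pics/b4.png

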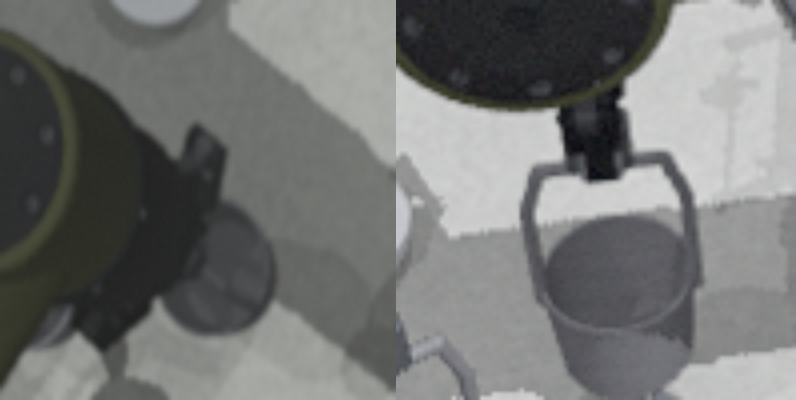

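```bash
python3 -m pendant '[{"linear":[0,0,-1.5],"delta_rot":[0,0,0]},{"linear":[0,0,-2],"delta_rot":[0,0,0]},{"linear":[0,0,-2],"delta_rot":[0,0,0]},{"linear":[0,0,-1.5],"delta_rot":[0,0,0]},{"linear":[0,0,-0.5],"delta_rot":[0,0,0]},{"linear":[0,0,0],"delta_rot":[0,0,0]}]'
python3 - <<'E'
from plan import *
plan(g2w(-.215,0,.258),G[2])
E
```

```text
time_s: 23.78
position: [0.4564, 0.3021, 0.2571]
orientation: [-0.976, -2.986, -0.0]
wrist_force: [0.2, 0.8, -4.4]
width: 0.017
t 23.775 pos [0.4564 0.3021 0.2571] q [ 0.95 -0.1  -0.   -0.   -1.66 -1.58] w 0.017 F [ 0.2  0.8 -4.4]
 rot(deg) [ 1.000e-02 -2.000e-02 -1.641e+01]  then lin(cm) [ -8.39 -25.4   -0.09]  lin in current axes [-15.23 -21.99  -0.1 ]
 rot(deg) [-3.0000e-02 -2.0000e-02  1.6359e+02]  then lin(cm) [ 8.39 25.4  -0.09]  lin in current axes [-15.23 -21.99  -0.1 ]
```

```bash
python3 -m pendant '[{"linear":[0,0,0],"delta_rot":[0,0,-3]},{"linear":[0,0,0],"delta_rot":[0,0,-5]},{"linear":[0,0,0],"delta_rot":[0,0,-5]},{"linear":[0,0,0],"delta_rot":[0,0,-3.4]},{"linear":[-0.4,-1.2,0],"delta_rot":[0,0,0]},{"linear":[-0.7,-2.1,0],"delta_rot":[0,0,0]},{"linear":[-0.7,-2.1,0],"delta_rot":[0,0,0]},{"linear":[-0.7,-2.1,0],"delta_rot":[0,0,0]},{"linear":[-0.7,-2.1,0],"delta_rot":[0,0,0]},{"linear":[-0.7,-2.1,0],"delta_rot":[0,0,0]},{"linear":[-0.7,-2.1,0],"delta_rot":[0,0,0]},{"linear":[-0.7,-2.1,0],"delta_rot":[0,0,0]},{"linear":[-0.7,-2.1,0],"delta_rot":[0,0,0]},{"linear":[-0.7,-2.1,0],"delta_rot":[0,0,0]},{"linear":[-0.7,-2.1,0],"delta_rot":[0,0,0]},{"linear":[-0.6,-2.1,0],"delta_rot":[0,0,0]},{"linear":[-0.3,-1.1,0],"delta_rot":[0,0,0]},{"linear":[0,0,0],"delta_rot":[0,0,0]},{"linear":[0,0,0],"delta_rot":[0,0,0]}]'
python3 - <<'E'
from plan import *
plan(g2w(-.1,0,.258),G[2])
s=snapshot("side");t=snapshot("top")
cv2.imwrite("pics/c1.png",np.hstack([cv2.resize(t["color"][110:270,250:410],None,fx=2.5,fy=2.5),cv2.resize(s["color"][150:310,260:420],None,fx=2.5,fy=2.5)]))
E
```

```text
time_s: 26.15
position: [0.4485, 0.0352, 0.2569]
orientation: [-0.54, -3.095, -0.0]
wrist_force: [-0.2, 0.7, -3.7]
width: 0.017
t 26.15 pos [0.4485 0.0352 0.2569] q [ 0.53 -0.36 -0.22 -0.   -1.71 -0.88] w 0.017 F [-0.2  0.7 -3.7]
 rot(deg) [ 0.01 -0.02  0.01]  then lin(cm) [-11.6   -0.02  -0.11]  lin in current axes [-11.6   -0.02  -0.12]
 rot(deg) [ 2.0000e-02  2.0000e-02 -1.7999e+02]  then lin(cm) [11.6   0.02 -0.11]  lin in current axes [-11.6   -0.02  -0.12]
```

View pics/c1.png

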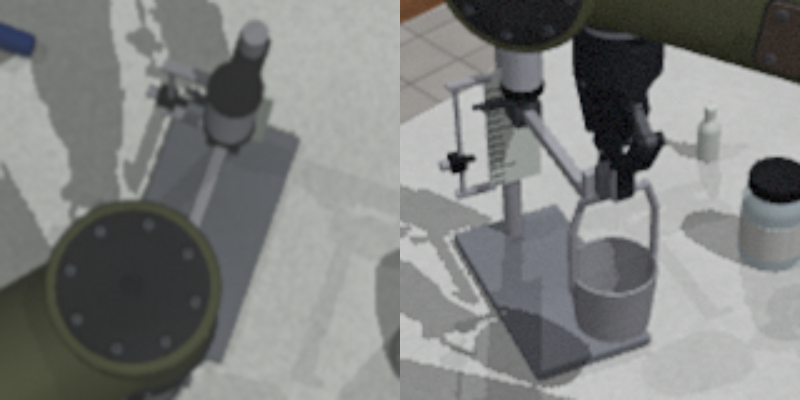

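```bash
python3 -m pendant '[{"linear":[-0.5,0,-0.3],"delta_rot":[0,0,0]},{"linear":[-1,0,0],"delta_rot":[0,0,0]},{"linear":[-1,0,0],"delta_rot":[0,0,0]},{"linear":[-1,0,0],"delta_rot":[0,0,0]},{"linear":[-1,0,0],"delta_rot":[0,0,0]},{"linear":[-1,0,0],"delta_rot":[0,0,0]},{"linear":[0,0,0],"delta_rot":[0,0,0]}]'
python3 - <<'E'
from plan import *
plan(g2w(-.1,0,.258),G[2])
s=snapshot("side");t=snapshot("top")
cv2.imwrite("pics/c2.png",np.hstack([cv2.resize(t["color"][110:270,250:410],None,fx=2.5,fy=2.5),cv2.resize(s["color"][180:280,290:390],None,fx=4,fy=4)]))
E
```

```text
time_s: 27.12
position: [0.5007, 0.016, 0.2596]
orientation: [-0.541, -3.094, 0.001]
wrist_force: [-0.4, -0.3, -4.0]
width: 0.0171
t 27.125 pos [0.5007 0.016  0.2596] q [ 0.43 -0.22 -0.11 -0.   -1.68 -0.78] w 0.0171 F [-0.4 -0.3 -4. ]
 rot(deg) [-0.03 -0.05 -0.06]  then lin(cm) [-6.04  0.03  0.16]  lin in current axes [-6.04  0.03  0.15]
 rot(deg) [-8.0000e-02  5.0000e-02  1.7994e+02]  then lin(cm) [ 6.04 -0.03  0.16]  lin in current axes [-6.04  0.03  0.15]
```

View pics/c2.png

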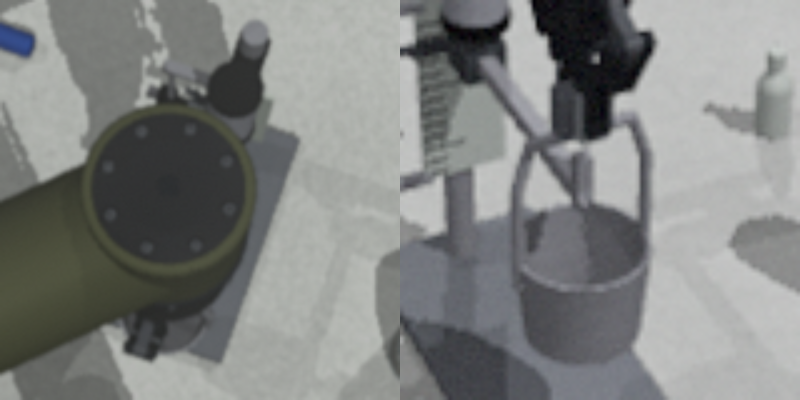

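```bash
python3 -m pendant '[{"linear":[-1,0,0],"delta_rot":[0,0,0]},{"linear":[-1,0,0],"delta_rot":[0,0,0]},{"linear":[-1,0,0],"delta_rot":[0,0,0]},{"linear":[-1,0,0],"delta_rot":[0,0,0]},{"linear":[-1,0,0],"delta_rot":[0,0,0]},{"linear":[-0.7,0,0],"delta_rot":[0,0,0]},{"linear":[0,0,0.7],"delta_rot":[0,0,0]},{"linear":[0,0,0.7],"delta_rot":[0,0,0]},{"linear":[0,0,0.7],"delta_rot":[0,0,0]},{"linear":[0,0,0.7],"delta_rot":[0,0,0]},{"linear":[0,0,0],"delta_rot":[0,0,0]},{"linear":[0,0,0],"delta_rot":[0,0,0]}]'
python3 - <<'E'
from plan import *
plan(g2w(-.1,0,.223),G[2])
s=snapshot("side");t=snapshot("top")
cv2.imwrite("pics/c3.png",np.hstack([cv2.resize(t["color"][110:270,250:410],None,fx=2.5,fy=2.5),cv2.resize(s["color"][170:270,280:380],None,fx=4,fy=4)]))
E
```

```text
time_s: 28.72
position: [0.5539, -0.0031, 0.2323]
orientation: [0.54, 3.094, 0.0]
wrist_force: [-0.4, -0.4, -4.1]
width: 0.0174
t 28.725 pos [ 0.5539 -0.0031  0.2323] q [ 0.36 -0.08 -0.03  0.   -1.62 -0.7 ] w 0.0174 F [-0.4 -0.4 -4.1]
 rot(deg) [ 0.01  0.02 -0.01]  then lin(cm) [-0.39  0.02  0.93]  lin in current axes [-0.39  0.02  0.93]
 rot(deg) [ 4.0000e-02 -2.0000e-02  1.7999e+02]  then lin(cm) [ 0.39 -0.02  0.93]  lin in current axes [-0.39  0.02  0.93]
```

View pics/c3.png

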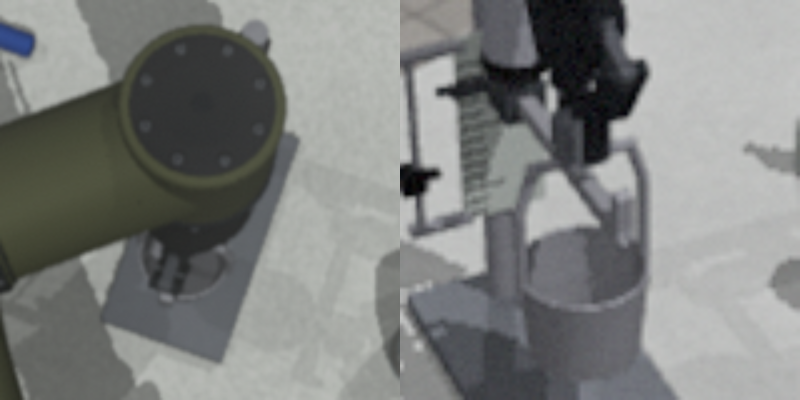

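```bash
python3 -m pendant '[{"linear":[0,0,0.3],"delta_rot":[0,0,0]},{"linear":[0,0,0.3],"delta_rot":[0,0,0]},{"linear":[0,0,0.25],"delta_rot":[0,0,0]},{"linear":[0,0,0.25],"delta_rot":[0,0,0]},{"linear":[0,0,0.25],"delta_rot":[0,0,0]},{"linear":[0,0,0.25],"delta_rot":[0,0,0]},{"linear":[0,0,0.25],"delta_rot":[0,0,0]},{"linear":[0,0,0.25],"delta_rot":[0,0,0]},{"linear":[0,0,0],"delta_rot":[0,0,0]},{"linear":[0,0,0],"delta_rot":[0,0,0]}]'
python3 - <<'E'
from plan import *
plan(g2w(-.1,0,.211),G[2])
s=snapshot("side");t=snapshot("top")
cv2.imwrite("pics/c4.png",np.hstack([cv2.resize(t["color"][110:270,250:410],None,fx=2.5,fy=2.5),cv2.resize(s["color"][170:270,280:380],None,fx=4,fy=4)]))
E
```

```text
time_s: 30.08
position: [0.5538, -0.0031, 0.2111]
orientation: [0.54, 3.095, 0.0]
wrist_force: [-1.3, 0.7, -0.6]
width: 0.0171
t 30.075 pos [ 0.5538 -0.0031  0.2111] q [ 0.36 -0.08 -0.07 -0.   -1.58 -0.7 ] w 0.0171 F [-1.3  0.7 -0.6]
 rot(deg) [ 0.01  0.   -0.01]  then lin(cm) [-0.39  0.02  0.01]  lin in current axes [-0.39  0.02  0.01]
 rot(deg) [ 0.0000e+00 -1.0000e-02  1.7999e+02]  then lin(cm) [ 0.39 -0.02  0.01]  lin in current axes [-0.39  0.02  0.01]
```

View pics/c4.png

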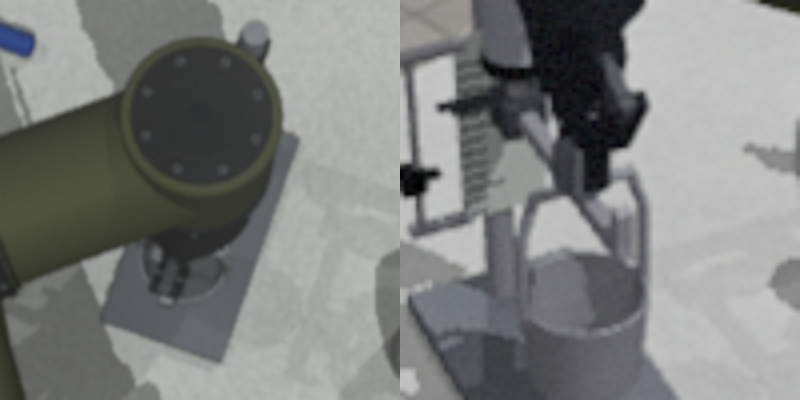

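```bash
python3 -m pendant '[{"linear":[0,0,0.15],"delta_rot":[0,0,0]},{"linear":[0,0,0.1],"delta_rot":[0,0,0]},{"linear":[0,0,0],"delta_rot":[0,0,0]},{"linear":[0,0,0],"delta_rot":[0,0,0]},{"linear":[0,0,0],"delta_rot":[0,0,0]}]'
python3 -m pendant '[{"linear":[0,0,0],"delta_rot":[0,0,0]},{"linear":[0,0,0],"delta_rot":[0,0,0]},{"linear":[0,0,0],"delta_rot":[0,0,0]},{"linear":[0,0,0],"delta_rot":[0,0,0]}]' -0.4
python3 - <<'E'
from plan import *
plan(g2w(-.1,0,.211),G[2])
s=snapshot("side");t=snapshot("top")
cv2.imwrite("pics/c5.png",np.hstack([cv2.resize(t["color"][110:270,250:410],None,fx=2.5,fy=2.5),cv2.resize(s["color"][170:270,280:380],None,fx=4,fy=4)]))
E
```

```text
time_s: 30.8
position: [0.5539, -0.0031, 0.2085]
orientation: [-0.54, -3.095, -0.0]
wrist_force: [-2.3, 0.8, -1.0]
width: 0.0169
time_s: 31.3
position: [0.5539, -0.0031, 0.2086]
orientation: [0.54, 3.095, 0.0]
wrist_force: [-0.4, -0.1, -0.5]
width: 0.0254
t 31.3 pos [ 0.5539 -0.0031  0.2086] q [ 0.36 -0.08 -0.08  0.   -1.58 -0.7 ] w 0.0254 F [-0.4 -0.1 -0.5]
 rot(deg) [ 0.01  0.01 -0.01]  then lin(cm) [-0.39  0.01 -0.24]  lin in current axes [-0.39  0.01 -0.24]
 rot(deg) [ 1.0000e-02 -1.0000e-02  1.7999e+02]  then lin(cm) [ 0.39 -0.01 -0.24]  lin in current axes [-0.39  0.01 -0.24]
```

View pics/c5.png

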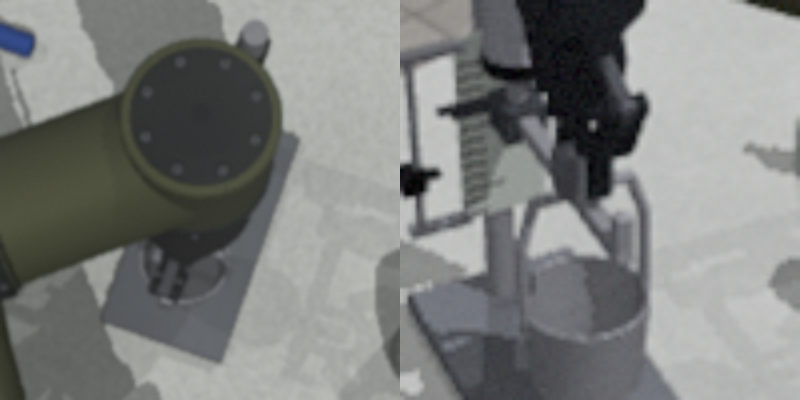

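```bash
python3 -m pendant '[{"linear":[0,0,0],"delta_rot":[0,0,0]},{"linear":[0,0,0],"delta_rot":[0,0,0]},{"linear":[0,0,-0.3],"delta_rot":[0,0,0]},{"linear":[0,0,-0.5],"delta_rot":[0,0,0]},{"linear":[0,0,-0.7],"delta_rot":[0,0,0]},{"linear":[0,0,-1],"delta_rot":[0,0,0]},{"linear":[0,0,-1],"delta_rot":[0,0,0]},{"linear":[0,0,-1.5],"delta_rot":[0,0,0]},{"linear":[0,0,-2],"delta_rot":[0,0,0]},{"linear":[0,0,-2],"delta_rot":[0,0,0]},{"linear":[0,0,-2],"delta_rot":[0,0,0]},{"linear":[0,0,0],"delta_rot":[0,0,0]}]' -0.2
python3 - <<'E'
from plan import *
plan(g2w(-.25,0.05,.35),G[2])
s=snapshot("side");t=snapshot("top")
cv2.imwrite("pics/c6.png",np.hstack([cv2.resize(t["color"][110:270,250:410],None,fx=2.5,fy=2.5),cv2.resize(s["color"][170:270,280:380],None,fx=4,fy=4)]))
E
```

```text
time_s: 32.9
position: [0.5544, -0.0031, 0.3208]
orientation: [0.54, 3.091, 0.002]
wrist_force: [-0.6, -0.0, -1.2]
width: 0.0343
t 32.9 pos [ 0.5544 -0.0031  0.3208] q [ 0.36 -0.06  0.15  0.   -1.78 -0.7 ] w 0.0343 F [-0.6 -0.  -1.2]
 rot(deg) [ 0.11  0.18 -0.02]  then lin(cm) [14.66  5.   -2.92]  lin in current axes [14.65  5.   -2.95]
 rot(deg) [  0.28  -0.18 179.98]  then lin(cm) [-14.66  -5.    -2.92]  lin in current axes [14.65  5.   -2.95]
```

View pics/c6.png

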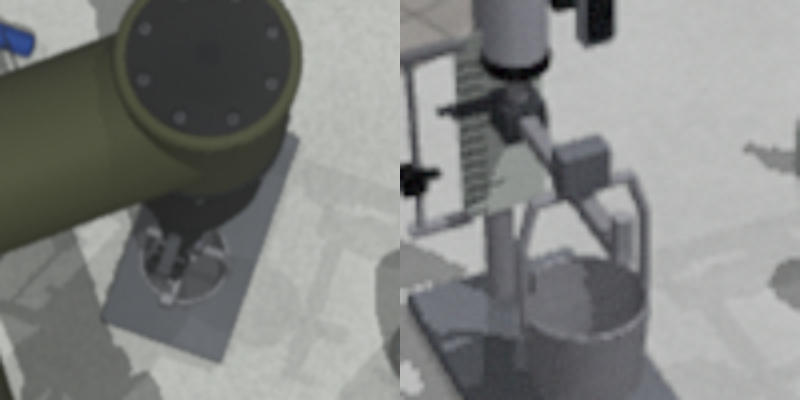

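```bash
python3 -m pendant '[{"linear":[0,0,-1.5],"delta_rot":[0,0,0]},{"linear":[1,0,-1.5],"delta_rot":[0,0,0]},{"linear":[2,0.5,0],"delta_rot":[0,0,0]},{"linear":[2,0.5,0],"delta_rot":[0,0,0]},{"linear":[2,0.5,0],"delta_rot":[0,0,0]},{"linear":[2,0.5,0],"delta_rot":[0,0,0]},{"linear":[2,0.5,0],"delta_rot":[0,0,0]},{"linear":[2,0.5,0],"delta_rot":[0,0,0]},{"linear":[2,0.5,0],"delta_rot":[0,0,0]},{"linear":[0,0,0],"delta_rot":[0,0,0]},{"linear":[0,0,0],"delta_rot":[0,0,0]},{"linear":[0,0,0],"delta_rot":[0,0,0]},{"linear":[0,0,0],"delta_rot":[0,0,0]},{"linear":[0,0,0],"delta_rot":[0,0,0]},{"linear":[0,0,0],"delta_rot":[0,0,0]},{"linear":[0,0,0],"delta_rot":[0,0,0]}]'
python3 - <<'E'
from plan import *
s=snapshot("side")
for i in range(3): s2=snapshot("side")
print("diff",np.abs(s["color"][150:300,270:390].astype(int)-s2["color"][150:300,270:390]).mean())
t=snapshot("top")
B=tip_of("bail",s2);print([(round(d["confidence"],2),np.round(d["position"],1).tolist()) for d in B])
print("exp bail",[proj(p,g2w(-.104,0,.205))[0].round(1).tolist() for p in(s,t)])
print("bail top",[(round(d["confidence"],2),np.round(d["position"],1).tolist()) for d in tip_of("bail",t)])
for q in("jar","dish","dropper"):print(q,[(round(d["confidence"],2),np.round(d["position"],1).tolist()) for d in tip_of(q,t)][:2])
print(observe()["time_s"],observe()["position"])
cv2.imwrite("pics/d1.png",np.hstack([cv2.resize(t["color"][110:270,250:410],None,fx=2.5,fy=2.5),cv2.resize(s2["color"][150:310,270:430],None,fx=2.5,fy=2.5)]))
E
```

```text
time_s: 35.0
position: [0.4246, 0.0807, 0.3485]
orientation: [-0.54, -3.095, -0.0]
wrist_force: [0.8, 0.2, 0.2]
width: 0.034
diff 2.1353703703703704
[(0.83, [271.7, 385.4]), (0.74, [325.5, 219.2]), (0.6, [197.5, 368.0]), (0.47, [185.8, 328.2])]
exp bail [[325.4, 216.7], [324.7, 206.9]]
bail top [(0.88, [121.4, 259.3]), (0.79, [323.9, 206.6]), (0.54, [339.5, 183.0])]
jar [(0.61, [322.9, 146.6]), (0.57, [420.0, 253.1])]
dish [(0.84, [181.0, 180.8])]
dropper [(0.57, [446.6, 187.5])]
35.5 [0.42458652 0.08068958 0.34852969]
```

View pics/d1.png

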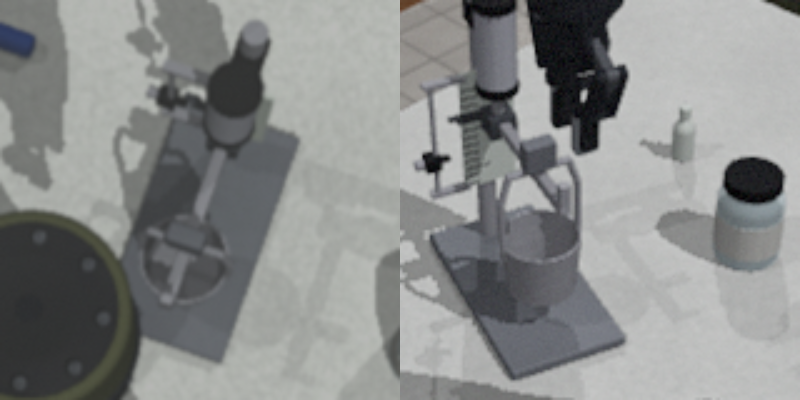

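```bash
python3 -c "
from station import *
print(job_done())"
```

```text
the job is handed in; nothing more can be done
None
```

The pail now hangs by its bail on the hook arm, and the job was handed in at about 35.5 s. I can't say for certain that the pointer hold was level to within 4 mm.

- **Weighing pull:** I gripped the hook arm and drew it down to about 64 mm for 2 s. I then held it at about 66 mm for another 1.4 s and eased it back up at about 3 cm/s. The side picture showed the pointer at its home height after release.
- **Uncertainty in the hold:** The camera readings of the index setting disagreed, giving 62 to 69 mm depending on the view and how I read it. I chose the two hold depths so that one of them would be within 4 mm of the index anywhere in that range. In the side picture at 64 mm, pointer and index looked level to within about 2 mm. If the index is really at 62 mm, the second hold went about 4 mm past it, still inside the 10 mm limit.
- **Pail:** I took the pail farthest to the right, carried it over the upturned tip and lowered it on about 20 mm in from the tip. I opened the fingers only after the arm had taken most of the weight.
- **Last checks:** In the final pictures the pail hangs upright and centred, about 60 mm above the bench, with the slide drawn down about 11 mm. Nothing appeared to move over 0.15 s, and the gripper is clear. The bail showed within about 3 pixels of where I expected it. The jar, dish and dropper bottle showed no visible shift. The network's best guess for the jar in the last top picture landed on the index instead, but its second guess matched the jar's original place.

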